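# Swap the weighed vial for the one behind the bottles

## Robot

A 7-joint arm with a two-finger parallel gripper is mounted at the origin on a cart in front of the work surface, level with it; the furniture and walls round the work are solid. World frame = base frame: x ahead of the robot, y to its left, z up, the work surface at z = 0. Lengths are in m, angles in rad, forces in N, time in s.
With the tool pointing down it reaches from about 0.425 to 0.825 m from the base axis. Payload 3.6 kg.
Tool frame: the origin (TCP) lies at the very end of the fingers, on their centre line; the grasp point (between the pads) lies 19 mm behind it; y points along the fingers, z is the direction in which the jaws open and shut, and the axes are right-handed (so a half turn about y gives the same grasp; the last joint's range is limited). The gripper opens to 93 mm and grips with 3 to 60 N. Pads are 15 mm wide; open, the fingers measure 128 mm over their backs; the gripper's body (75 mm by 188 mm) begins 65 mm behind the grasp point.
Start: joints at [-1.21, 0.615, -0.013, 1.423, 0.008, 1.103, -0.04], TCP at [0.245, 0.602, 0.219] pointing down, gripper open.
Joint ranges: [-3.12, 3.12], [-0.3, 2.06], [-1.34, 1.32], [0.26, 2.42], [-1.36, 4.5], [0.01, 1.98], [-2.84, 2.84]. Speed limits (rad/s): [2.79, 2.79, 3.14, 3.14, 3.14, 3.14, 3.14].

## Interface

Orientations are given as a 3x3 rotation matrix whose columns are the frame's x, y, z axes.
In Python, from bench import manip gives the robot as it stands.
- The arm moves only by the tool step_arm, never from a script. Its argument "deltas" is a list of rows, each a list of 3 entries, a list of its own where there are three numbers: the finger opening in m, from 0 to 0.093, then the shift along the tool's x, y, z in m, then the turn about the tool's y in units of 8 degrees (1.0 is 8 degrees). A call has 1 to 12 rows; each row is the pose to reach, as a shift and turn from the pose commanded when the call began, along the tool's axes at that moment; what a row does not reach only later rows make up. A row lasts 1/10 s, in which the tool goes at most 50 mm and 8.59 degrees, less where a joint would pass 70% of its speed; a pose out of reach is approached as far as the arm can. A call with a gripper value outside its range is refused whole. The fingers move at their own pace and stop on an object; "force" is the grip in N (left out, the last holds). Time passes only in rows, so rows that repeat a pose let the fingers close. It gives the time, the measured TCP pose, the force and the opening at its end, in the units of the state.
- manip.get_state(): the state, without advancing time (a new reading comes with each control period).
- manip.camera(name): name is "side" or "top" or "wrist"; returns a dict with "color" (480x640x3 uint8, red, green, blue), "vfov" (degrees; the focal length in pixels is half the picture's height over the tangent of half this angle, whatever the lens; pixels are square), "cx", "cy" (the principal point, pixels), "rvec" (rotation vector, rad) and "tvec" (3), from world to camera coordinates, as OpenCV has them. Camera axes: x right, y down, z forward; pixel columns grow to the right and rows downward; lengths in m; the calibration is good to about 2 mm. A picture is of the moment at which its call begins. There is no depth.
- manip.hand_in(): hands the job in, once; it reports no verdict.
The state is a dict: "t": time; "joint_positions": joint angles; "joint_velocities": joint speeds; "effort": joint torques, N m; "tool_pos": TCP position; "eef_rot": TCP orientation; "contact_force": force on the tool from outside, world axes, zero at the start; "wrist_torque": the same for the moment, N m; "finger_gap": finger opening in m.
Only numpy, scipy, OpenCV 4.12 (cv2) and the standard library are available. Lean on these libraries where they do the work, as an engineer would, in place of code of your own. Each camera call takes 0.05 s, during which the arm holds its last target.

## Task

Weigh the next sample: the blue-capped vial stands in the grey tray behind two bottles, so first set both bottles aside, standing on the blue side stand. Then put the white-capped vial from the balance away on the middle of the green disc in the tray, set the blue-capped vial on the middle of the balance pan, and last put each bottle back where it stood in the tray. Keep the vials and bottles upright and do not drop them.

Things in the scene. Friction and masses are not known exactly. Their poses are not given: they have to be found in the camera images.
- amber_bottle: Round amber bottle with a black screw cap and a pale label, 60 mm diameter, 118 mm tall, about 0.19 kg. Origin: centre of its underside, z up. The body is 60 mm wide to about 75 mm height, then the shoulder narrows to the cap (37 mm diameter, from 102 to 118 mm). It starts upright on one of the tray's two white ring marks (which one varies), 22 mm above the bench.
- white_bottle: Round white bottle with a blue screw cap, 47 mm diameter, 98 mm tall, about 0.11 kg. Origin: centre of its underside, z up. The body is 47 mm wide to about 60 mm height, then the shoulder narrows to the cap (29 mm diameter, from 85 to 98 mm). It starts upright on the other ring mark of the tray.
- vial_blue: Small brown glass vial with a blue cap, 15 mm diameter, 42 mm tall, 15 g; to be fetched. Origin: centre of its underside, z up. It starts upright on the tray floor in the back row, behind the bottles.
- vial_white: Small clear glass vial with a white cap, 15 mm diameter, 42 mm tall, 15 g; already weighed. Origin: centre of its underside, z up. It starts upright on the pan of the balance.
- reagent_tray: Fixed shallow grey tray on feet, 150 mm (x) by 200 mm (y), left or right of the balance. Origin: centre of its outline at bench height. Floor 22 mm, rim (4 mm thick) 28 mm above the bench. White ring marks for the bottles, 69 mm diameter, at x = -30, y = +60 and -60 mm; behind them two vial places at x = +25, y = +30 and -30 mm: the blue-capped vial on one, the green disc on the other.
- green_disc: Fixed flat green disc, 40 mm diameter, 1.6 mm thick, lying on the tray floor in the free vial place; the white-capped vial goes on it. Origin: centre of its underside (22 mm above the bench), so its top is 23.6 mm above the bench.
- side_stand: Fixed flat blue board on four feet, the side area for both bottles, 110 mm (its x) by 200 mm (its y), without rim, top face 22 mm above the bench; it stands on the other side of the balance from the tray. Origin: centre of its outline at bench height.
- balance_pan (a point): Centre of the top face of the round steel pan (80 mm diameter, 36 mm above the bench, does not move) of a fixed white balance, 130 mm (x) by 105 mm (y), housing up to 30 mm high. x to its back, z up. Behind it to the right stands a fixed computer tower (front at world x = 0.56 m, y = -0.17 to -0.01, 0.41 m high); a stiff cable hangs from its front (x 0.41 to 0.53, y about -0.05).
Not all that is in view belongs to the job. There is more than one size of the white_bottle; the one meant has the size given above.

How it is judged:
By the outcome, as a careful person would: the job done as asked, in the order asked, and still so for the second after the job is handed in, with the robot touching nothing.
It also fails if it takes over 136 s, if anything falls off the work surface, if the arm or the gripper's body presses on something with over 40 N, if the wrist force passes 120 N, or if a joint passes its speed limit or range.

## Working session

There is one attempt and no reset: what is moved stays moved. The work goes in short steps, Python scripts to look and compute and a tool call to move; the robot and the scene stay as the last step left them, time stands still between calls to the robot, and variables do not carry over. Pictures are saved under pics/ and viewed, and the job is handed in when it is done.

Besides the shell and the picture viewer there is one more tool, called in YAML: its name, and indented under it one key for each argument. step_arm: Moves the arm, as the interface text tells. Its arguments: {"type":"object","properties":{"deltas":{"type":"array"},"force":{"type":"number"}},"required":["deltas"]}

```bash
ls; mkdir -p pics; cat > h.py <<'E'
import numpy as np, cv2
from bench import manip
def grab(n):
    c=manip.camera(n); return c
def K(c):
    f=240/np.tan(np.radians(c['vfov'])/2)
    return np.array([[f,0,c['cx']],[0,f,c['cy']],[0,0,1]])
def ray(c,u,v):
    R=cv2.Rodrigues(np.array(c['rvec'],float))[0];t=np.array(c['tvec'],float).ravel()
    d=R.T@np.linalg.inv(K(c))@np.array([u,v,1.]);o=-R.T@t
    return o,d
def onz(c,u,v,z):
    o,d=ray(c,u,v); return o+d*(z-o[2])/d[2]
def proj(c,p):
    return cv2.projectPoints(np.array(p,float).reshape(-1,3),np.array(c['rvec'],float),np.array(c['tvec'],float),K(c),None)[0].reshape(-1,2)
def save(c,n): cv2.imwrite('pics/'+n,c['color'][:,:,::-1])
E
python3 - <<'E'
from h import *
import pickle
s=manip.get_state(); print(s)
for n in ['side','top','wrist']:
    c=grab(n); save(c,n+'0.png'); pickle.dump(c,open(n+'0.pkl','wb'))
    print(n,c['vfov'],c['cx'],c['cy'],ray(c,320,240),[k for k in c])
E
```

```text
pics
{'t': 0.0, 'joint_positions': array([-1.21044756,  0.61591783, -0.01261203,  1.4248635 ,  0.00813   ,
        1.10337703, -0.04040584]), 'joint_velocities': array([-0.00026709,  0.0005044 , -0.00067308,  0.00081412,  0.00028289,
        0.00034828, -0.00102498]), 'effort': array([-5.10817142e-05, -4.58935082e+01,  2.09181458e-01, -1.65740114e+01,
       -6.10690797e-02,  2.06333800e-02,  2.36396654e-04]), 'tool_pos': array([0.24493676, 0.6012512 , 0.21749381]), 'eef_rot': array([[ 9.26129123e-01, -8.88764740e-04,  3.77205592e-01],
       [-3.77206633e-01, -2.35272599e-03,  9.26126136e-01],
       [ 6.43531433e-05, -9.99996837e-01, -2.51417601e-03]]), 'contact_force': array([ 0.06373049, -0.32197173,  0.18619159]), 'wrist_torque': array([-0.00120235,  0.0047943 ,  0.00617583]), 'finger_gap': 0.09290901133438263}
side 57.38540106680824 320.5782197915338 240.31749701892298 (array([0.25961657, 0.93733799, 0.60153242]), array([ 0.20543675, -0.81207712, -0.54619479])) ['color', 'vfov', 'cx', 'cy', 'rvec', 'tvec']
top 42.8298203790343 323.45879634283324 240.51851844865132 (array([0.16156985, 0.13855559, 1.73154127]), array([ 0.17807784,  0.00251597, -0.98402979])) ['color', 'vfov', 'cx', 'cy', 'rvec', 'tvec']
wrist 59.8930865845902 320.5278183017855 235.00787784461062 (array([0.17993069, 0.62879235, 0.38393671]), array([ 0.2415856 , -0.10184671, -0.96509526])) ['color', 'vfov', 'cx', 'cy', 'rvec', 'tvec']
```

View pics/top0.png

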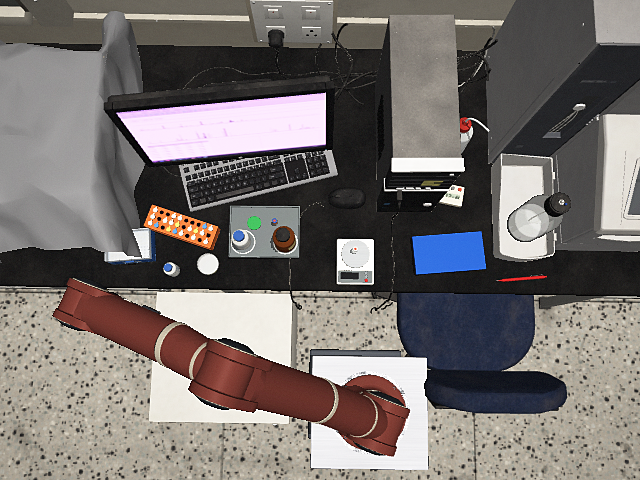

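View pics/side0.png

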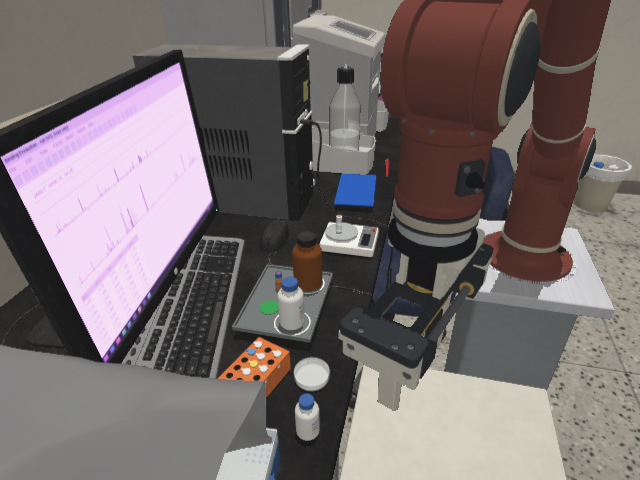

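View pics/wrist0.png

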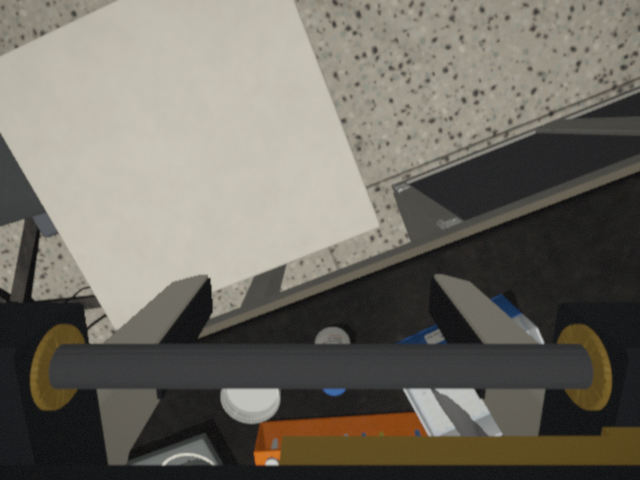

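The top view shows the tray at about (265,232). It holds a white bottle at (242,240), the amber bottle at (284,240), the green disc at (254,223) and the blue vial at (274,222). The balance is at (355,262) and the blue stand at (449,253).

Candidates that could be confused:
- **White bottle:** the one in the tray on a ring at (242,240), or the smaller one on the bench at (171,269). There is also a flask at (535,215). I choose the tray one.
- **Blue cap:** the vial at (274,222), or the bottle caps.

I'll check the choice in a close crop.

```bash
python3 - <<'E'
from h import *
import pickle
t=pickle.load(open('top0.pkl','rb'));s=pickle.load(open('side0.pkl','rb'))
a=cv2.resize(t['color'][195:295,140:300],None,fx=5,fy=5,interpolation=cv2.INTER_CUBIC)
cv2.imwrite('pics/cropt.png',a[:,:,::-1])
a=cv2.resize(t['color'][220:295,320:500],None,fx=4.4,fy=4.4,interpolation=cv2.INTER_CUBIC)
cv2.imwrite('pics/cropb.png',a[:,:,::-1])
a=cv2.resize(s['color'][160:350,220:400],None,fx=3.1,fy=3.1,interpolation=cv2.INTER_CUBIC)
cv2.imwrite('pics/crops.png',a[:,:,::-1])
E
```

```text
(no output)
```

View pics/cropt.png

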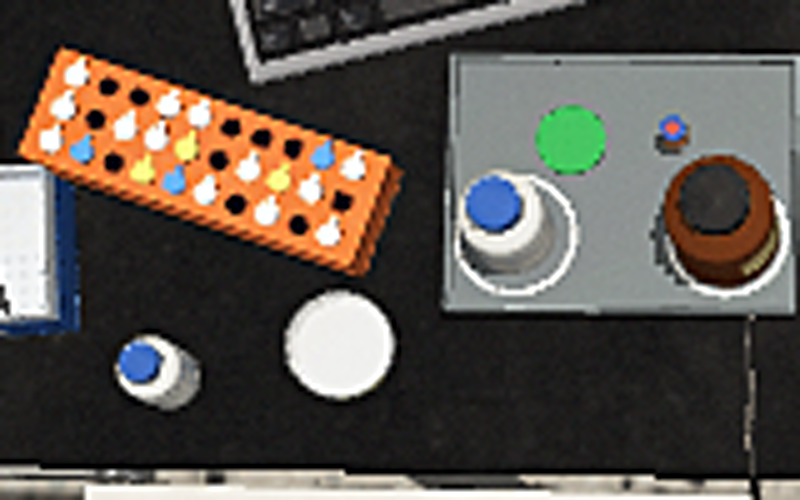

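View pics/cropb.png

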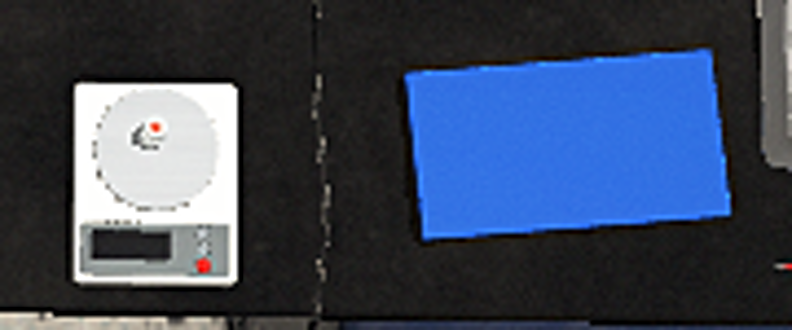

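View pics/crops.png

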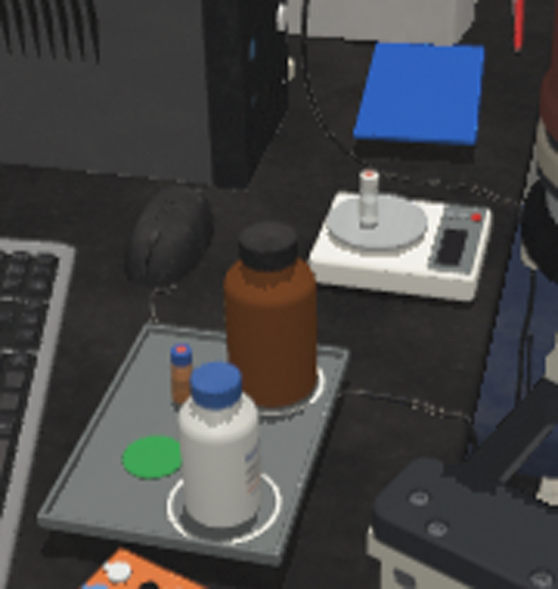

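```bash
cat > m.py <<'E'
from h import *
import pickle
from scipy.optimize import least_squares
t=pickle.load(open('top0.pkl','rb'));s=pickle.load(open('side0.pkl','rb'))
def mask(c,hl,hh,roi,smin=90,vmin=40,vmax=255):
    h=cv2.cvtColor(c['color'],cv2.COLOR_RGB2HSV);m=cv2.inRange(h,(hl,smin,vmin),(hh,255,vmax))
    z=np.zeros_like(m);x0,y0,x1,y1=roi;z[y0:y1,x0:x1]=m[y0:y1,x0:x1];return z
def cen(m):
    n,l,st,ce=cv2.connectedComponentsWithStats(m);i=1+np.argmax(st[1:,4]);return ce[i],st[i],(l==i).astype(np.uint8)
def tri(p,q):
    o1,d1=ray(t,*p);o2,d2=ray(s,*q)
    d1/=np.linalg.norm(d1);d2/=np.linalg.norm(d2)
    A=np.c_[d1,-d2];k=np.linalg.lstsq(A,o2-o1,rcond=None)[0]
    a=o1+k[0]*d1;b=o2+k[1]*d2;return (a+b)/2,np.linalg.norm(a-b)
E
python3 - <<'E'
from m import *
# stand
ce,st,l=cen(mask(t,100,125,(400,220,500,290)));cn=cv2.findContours(l,0,2)[0][0]
ct,_,_=cen(mask(s,100,125,(320,160,390,220)))
print('stand px',ce,st,'xy',onz(t,*ce,.022),'side',onz(s,*ct,.022))
b=cv2.boxPoints(cv2.minAreaRect(cn));print([onz(t,*p,.022)[:2].round(4) for p in b])
# green
g,_,_=cen(mask(t,50,80,(220,200,300,260)));g2,_,_=cen(mask(s,50,80,(220,260,400,350)))
print('green',onz(t,*g,.0236),onz(s,*g2,.0236))
# white bottle cap
w,a,_=cen(mask(t,100,125,(228,222,256,255),120,80));w2,a2,_=cen(mask(s,100,125,(275,265,305,300)))
print('wcap',w,a,w2,a2,tri(w,w2), onz(t,*w,.098))
# blue vial cap
v,a,_=cen(mask(t,100,125,(265,210,283,228),80,40));v2,a2,_=cen(mask(s,100,125,(270,265,285,280),60,40))
print('vcap',v,a,v2,a2,tri(v,v2),onz(t,*v,.042+.022),onz(s,*v2,.058))
# amber body
m=mask(t,3,18,(265,215,300,260),100,30);n,a,l=cen(m);print('amber body',n,a)
E
```

```text
stand px [448.49505676 252.42109118] [ 412  231   75   44 2731] xy [ 0.44170876 -0.22159307  0.022     ] side [ 0.43835254 -0.20769276  0.022     ]
[array([ 0.4875, -0.1172]), array([ 0.5074, -0.3215]), array([ 0.3967, -0.3267]), array([ 0.3772, -0.1248])]
green [0.51798033 0.33257316 0.0236    ] [0.51805736 0.3334512  0.0236    ]
wcap [238.1        235.23333333] [233 230  11  11  90] [289.29268293 283.76585366] [281 277  17  15 205] (array([0.46267626, 0.36279018, 0.11478957]), np.float64(0.001091209963287653)) [0.46635586 0.36522684 0.098     ]
vcap [273.88235294 220.11764706] [272 218   5   5  17] [278.  274.5] [275 271   7   7  36] (array([0.51767396, 0.2724836 , 0.05824164]), np.float64(0.0016831074606111723)) [0.51729016 0.27219749 0.064     ] [0.51689575 0.27225326 0.058     ]
amber body [283.78136201 240.08960573] [273 226  22  26 279]
```

```bash
python3 - <<'E'
from m import *
a=cv2.resize(s['color'][100:250,280:420],None,fx=4,fy=4,interpolation=cv2.INTER_CUBIC)
cv2.imwrite('pics/cab_s.png',a[:,:,::-1])
a=cv2.resize(t['color'][160:320,330:430],None,fx=3.7,fy=3.7,interpolation=cv2.INTER_CUBIC)
cv2.imwrite('pics/cab_t.png',a[:,:,::-1])
# white vial: red dot & cap
m=mask(t,0,8,(350,240,361,258),100,80);print(cv2.findNonZero(m).ravel() if m.any() else 0)
r=t['color'][240:262,345:368].astype(int)
print(r.sum(2)//3)
# plane points along y=-0.05 in both views
for x in (.53,.5,.47,.44,.41):
  print(x,[proj(s,(x,-.05,z)).round(0).tolist()[0] for z in (0,.05,.1,.2,.3)],proj(t,(x,-.05,.1)).round())
E
```

```text
[354 248 355 248 355 249]
[[255 255 255 255 255 227 255 243 235 236 231 237 233 224 247 255 255 255
  255 255 255 255 255]
 [254 255 255 242 229 223 222 225 224 226 226 225 225 225 224 224 239 255
  255 255 254 254 254]
 [255 255 195 225 225 226 227 227 226 227 227 228 227 228 228 229 226 226
  239 255 255 254 253]
 [254 222 223 223 223 224 224 224 226 226 226 225 225 226 226 226 225 225
  223 228 253 255 254]
 [223 223 227 227 226 226 227 226 226 227 227 226 226 229 227 227 228 227
  228 225 228 253 254]
 [228 224 228 227 225 227 227 227 228 226 227 228 227 227 228 228 227 228
  229 227 225 234 255]
 [228 228 228 229 229 229 231 230 231 239 242 237 230 232 231 231 231 231
  232 231 231 231 252]
 [227 228 229 228 229 228 233 233 247 254 239 254 241 228 230 230 229 231
  229 230 230 229 227]
 [230 229 231 231 232 236 241 160 255 154 112 205 254 229 228 229 230 228
  228 229 227 226 227]
 [230 230 229 231 236 246  98 160 255 200 108 207 255 231 231 232 231 230
  231 231 232 230 230]
 [231 230 229 233 240 106 115 248 206 255 255 255 220 231 230 230 231 230
  230 230 231 230 229]
 [226 2
[... 859 characters left out ...]
0 228]
 [231 230 230 232 231 230 231 231 232 231 231 230 231 230 232 232 231 232
  231 231 230 230 233]
 [230 229 229 229 228 228 227 228 228 228 229 229 227 228 228 229 229 230
  227 229 228 227 190]]
0.53 [[312.0, 220.0], [312.0, 203.0], [311.0, 186.0], [310.0, 149.0], [309.0, 109.0]] [[391. 215.]]
0.5 [[323.0, 221.0], [323.0, 205.0], [323.0, 187.0], [322.0, 150.0], [322.0, 109.0]] [[391. 226.]]
0.47 [[334.0, 222.0], [334.0, 206.0], [334.0, 188.0], [334.0, 151.0], [335.0, 110.0]] [[391. 236.]]
0.44 [[345.0, 223.0], [345.0, 207.0], [346.0, 190.0], [347.0, 152.0], [347.0, 111.0]] [[391. 247.]]
0.41 [[356.0, 225.0], [357.0, 208.0], [357.0, 191.0], [359.0, 153.0], [360.0, 112.0]] [[391. 258.]]
```

View pics/cab_s.png

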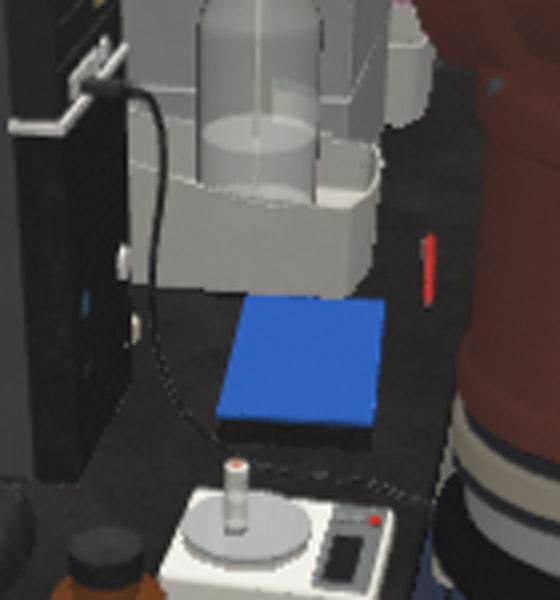

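View pics/cab_t.png

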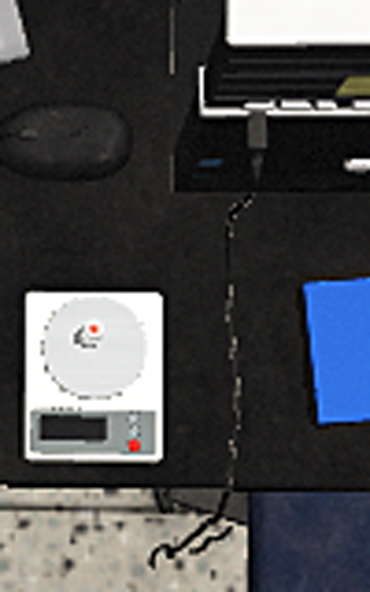

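The cable leaves the tower at side (305,121), z≈0.27, and drops to z<0.05 for x<0.48. I will cross it at x≈0.43 with the TCP at z≈0.26.

```bash
python3 - <<'E'
from m import *
# vial white: red dot in both
m=mask(s,0,10,(330,205,350,225),90,80);print('side dot',cen(m)[:2] if m.any() else None)
d=(354.75,248.4)
print('dot top ray z=.078',onz(t,*d,.078))
# pan: gray 222..233 within the white housing
g=cv2.cvtColor(t['color'],cv2.COLOR_RGB2GRAY)
for c,roi,nm in((t,(337,236,375,270),'top'),):
    r=c['color'].astype(int);sat=r.max(2)-r.min(2)
    m=((g>215)&(g<237)).astype(np.uint8)*255;z=np.zeros_like(m);x0,y0,x1,y1=roi;z[y0:y1,x0:x1]=m[y0:y1,x0:x1]
    z=cv2.morphologyEx(z,cv2.MORPH_OPEN,np.ones((3,3)));ce,st,l=cen(z);cn=max(cv2.findContours(l,0,1)[0],key=len)
    h=cv2.convexHull(cn);e=cv2.fitEllipse(h);print(e,st);print('pan',onz(c,*e[0],.036))
# housing
hm=((g>200)*255).astype(np.uint8);z=np.zeros_like(hm);z[234:292,330:380]=hm[234:292,330:380]
b=cv2.boxPoints(cv2.minAreaRect(cv2.findNonZero(z)));P=np.array([onz(t,*p,.030)[:2] for p in b]);print(P.round(4),P.mean(0))
# side pan
gs=cv2.cvtColor(s['color'],cv2.COLOR_RGB2HSV)[200:262,310:385]
print('pan proj side from top',proj(s,onz(t,*e[0],.036)))
# amber cap: dark in both
v=t['color'].max(2);z=np.zeros_like(v);z[225:258,270:300]=((v<75)*255)[225:258,270:300].astype(np.uint8)
for thr in (60,75): 
  z=np.zeros_like(v);z[226:244,274:295]=((v<thr)*255)[226:244,274:295].astype(np.uint8);ce,st,l=cen(z);print('ambercap',ce,st,onz(t,*ce,.140))
# tray corners
print([ (x,y,proj(t,(x,y,.028)).round(1).tolist()) for x in(.4175,.5675) for y in (.2025,.4025)])
for y in (.2425,.3625): print('ring',proj(t,(.4625,y,.022)).round(1),proj(t,(.4625,y,.12)).round(1),proj(t,(.4625,y,.14)).round(1))
E
```

```text
side dot (array([338.5, 216. ]), array([338, 216,   2,   1,   2], dtype=int32))
dot top ray z=.078 [0.43912421 0.04716252 0.078     ]
((355.22845458984375, 253.26759338378906), (26.708921432495117, 27.688316345214844), 109.5403060913086) [342 241  27  26 523]
pan [0.4323526  0.04339174 0.036     ]
[[ 0.4729  0.1119]
 [ 0.4751 -0.0069]
 [ 0.3278 -0.0073]
 [ 0.3258  0.1097]] [0.40038318 0.05185553]
pan proj side from top [[341.06407685 230.33964056]]
ambercap [282.32704403 234.62264151] [275 228  15  14 159] [0.46226188 0.24255394 0.14      ]
ambercap [282.22093023 234.68023256] [275 228  15  14 172] [0.46210178 0.24283013 0.14      ]
[(0.4175, 0.2025, [[298.5, 257.9]]), (0.4175, 0.4025, [[227.4, 256.7]]), (0.5675, 0.2025, [[299.8, 206.0]]), (0.5675, 0.4025, [[229.7, 204.8]])]
ring [[284.8 242.3]] [[282.8 235.9]] [[282.4 234.5]]
ring [[242.5 241.6]] [[238.  235.1]] [[237.  233.7]]
```

step_arm:
  deltas:
    - [0.093, [0.01, -0.004, -0.005], 0.3]
    - [0.093, [0.035, -0.012, -0.017], 1.1]
    - [0.093, [0.07, -0.02, -0.033], 2.0]
    - [0.093, [0.105, -0.028, -0.05], 3.0]
    - [0.093, [0.14, -0.03, -0.067], 4.0]
    - [0.093, [0.175, -0.03, -0.084], 5.0]
    - [0.093, [0.21, -0.03, -0.1], 6.0]
    - [0.093, [0.24, -0.03, -0.115], 7.0]
    - [0.093, [0.265, -0.03, -0.127], 7.8]
    - [0.093, [0.285, -0.03, -0.136], 8.3]
    - [0.093, [0.291, -0.03, -0.139], 8.48]
    - [0.093, [0.291, -0.03, -0.139], 8.48]

```text
t: 1.35
tool_pos: [0.4626, 0.3629, 0.2487]
eef_rot: [[-0.001, -0.0, 1.0], [-1.0, 0.0, -0.001], [-0.0, -1.0, -0.0]]
contact_force: [-0.7, -0.3, 0.4]
finger_gap: 0.0932
```

```bash
cat > st.py <<'E'
from h import *
import sys
s=manip.get_state()
print('t',round(s['t'],2),s['tool_pos'].round(4),'gap',round(s['finger_gap'],4),'F',np.round(s['contact_force'],1));print(s['eef_rot'].round(3));print(s['joint_positions'].round(2))
for n in sys.argv[1:]:
    v,nm=n.split(':');c=grab(v);save(c,nm+'.png');
    import pickle;pickle.dump(c,open(nm+'.pkl','wb'))
E
python3 st.py wrist:w1
```

```text
t 1.35 [0.4626 0.3629 0.2487] gap 0.0932 F [-0.7 -0.3  0.4]
[[-0.001 -0.     1.   ]
 [-1.     0.    -0.001]
 [-0.    -1.    -0.   ]]
[-0.91  0.5   0.32  1.57 -0.17  1.09 -0.54]
```

View pics/w1.png

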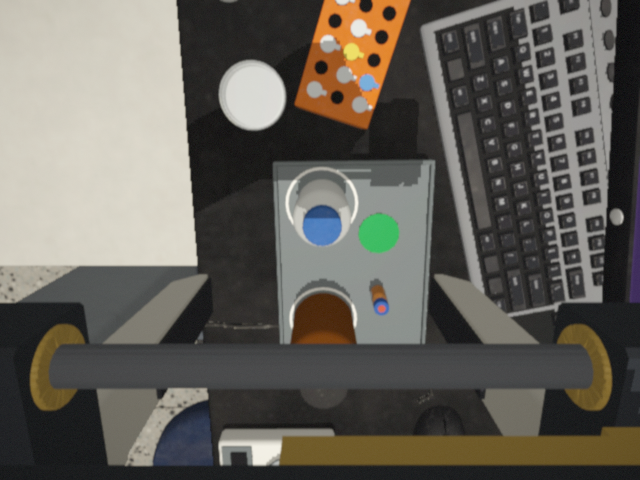

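The wrist view shows the white bottle's cap at (322,226), the green disc at (379,232), the vial cap at (382,308), and the amber bottle behind the crossbar. I'll cross-check positions with this view.

```bash
python3 - <<'E'
from m import *
w=pickle.load(open('w1.pkl','rb'))
a=cen(mask(w,100,125,(290,195,350,255)));print('wcap',a[0],a[1],onz(w,*a[0],.117))
a=cen(mask(w,50,80,(340,200,420,260)));print('green',onz(w,*a[0],.0236))
a=cen(mask(w,100,125,(370,290,395,320),70));print('vial',a[0],a[1],onz(w,*a[0],.061))
print(proj(w,(.4625,.3625,.022)),proj(w,(.4625,.3625,.12)))
E
```

```text
wcap [321.68614357 225.07262104] [ 303  206   38   40 1198] [0.4624021  0.36357402 0.117     ]
green [0.51753451 0.33395188 0.0236    ]
vial [380.7218543  306.16556291] [374 299  15  17 151] [0.51662053 0.27394522 0.061     ]
[[321.61196204 203.5431955 ]] [[321.8295725  227.44705436]]
```

step_arm:
  deltas:
    - [0.093, [0, 0.012, 0], 0]
    - [0.093, [0, 0.04, 0], 0]
    - [0.093, [0, 0.075, 0], 0]
    - [0.093, [0, 0.11, 0], 0]
    - [0.093, [0, 0.145, 0], 0]
    - [0.093, [0, 0.175, 0], 0]
    - [0.093, [0, 0.193, 0], 0]
    - [0.093, [0, 0.2, 0], 0]
    - [0.093, [0, 0.2, 0], 0]
  force: 20

```text
t: 2.3
tool_pos: [0.4607, 0.364, 0.0473]
eef_rot: [[0.002, -0.003, 1.0], [-1.0, -0.001, 0.002], [0.001, -1.0, -0.003]]
contact_force: [0.2, 1.2, 0.1]
finger_gap: 0.093
```

step_arm:
  deltas:
    - [0.04, [0, 0, 0], 0]
    - [0.04, [0, 0, 0], 0]
    - [0.04, [0, 0, 0], 0]
    - [0.04, [0, 0, 0], 0]
    - [0.04, [0, 0, 0], 0]
    - [0.04, [0, 0, 0], 0]
    - [0.04, [0, 0, 0], 0]
    - [0.04, [0, 0, 0], 0]
  force: 20

```text
t: 3.1
tool_pos: [0.4627, 0.3635, 0.0489]
eef_rot: [[-0.0, 0.001, 1.0], [-1.0, 0.0, -0.0], [-0.0, -1.0, 0.001]]
contact_force: [0.3, 0.1, 1.8]
finger_gap: 0.0463
```

step_arm:
  deltas:
    - [0.04, [0, -0.005, 0], 0]
    - [0.04, [0, -0.02, 0], 0]
    - [0.04, [0, -0.045, 0], 0]
    - [0.04, [0, -0.08, 0], 0]
    - [0.04, [0, -0.115, 0], 0]
    - [0.04, [0, -0.15, 0], 0]
    - [0.04, [0, -0.18, 0], 0]
    - [0.04, [0, -0.2, 0], 0]
    - [0.04, [0, -0.21, 0], 0]
    - [0.04, [0, -0.212, 0], 0]

```text
t: 4.1
tool_pos: [0.4623, 0.3636, 0.2615]
eef_rot: [[-0.0, 0.001, 1.0], [-1.0, 0.001, -0.0], [-0.001, -1.0, 0.001]]
contact_force: [0.1, -0.6, -1.4]
finger_gap: 0.0462
```

```bash
python3 st.py side:s1
```

```text
t 4.1 [0.4623 0.3636 0.2615] gap 0.0462 F [ 0.1 -0.6 -1.4]
[[-0.     0.001  1.   ]
 [-1.     0.001 -0.   ]
 [-0.001 -1.     0.001]]
[-0.91  0.49  0.33  1.56 -0.17  1.12 -0.54]
```

View pics/s1.png

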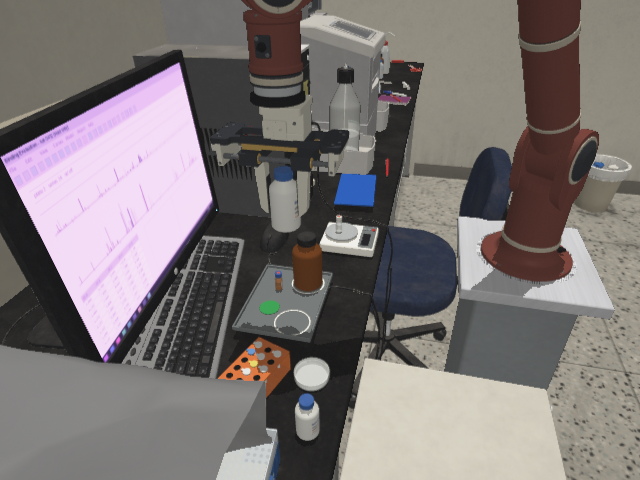

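step_arm:
  deltas:
    - [0.04, [0.006, 0, 0], 0]
    - [0.04, [0.025, 0, -0.002], 0]
    - [0.04, [0.055, 0, -0.005], 0]
    - [0.04, [0.09, 0, -0.01], 0]
    - [0.04, [0.13, 0, -0.015], 0]
    - [0.04, [0.17, 0, -0.02], 0]
    - [0.04, [0.21, 0, -0.024], 0]
    - [0.04, [0.25, 0, -0.028], 0]
    - [0.04, [0.29, 0, -0.031], 0]
    - [0.04, [0.325, 0, -0.032], 0]
    - [0.04, [0.35, 0, -0.032], 0]
    - [0.04, [0.36, 0, -0.032], 0]

```text
t: 5.35
tool_pos: [0.4289, 0.0003, 0.2599]
eef_rot: [[-0.005, -0.002, 1.0], [-1.0, -0.001, -0.005], [0.001, -1.0, -0.002]]
contact_force: [-0.2, 0.4, -1.8]
finger_gap: 0.0464
```

```bash
python3 st.py side:s2
```

```text
t 5.35 [4.289e-01 3.000e-04 2.599e-01] gap 0.0464 F [-0.2  0.4 -1.8]
[[-0.005 -0.002  1.   ]
 [-1.    -0.001 -0.005]
 [ 0.001 -1.    -0.002]]
[-0.41  0.24  0.46  1.96 -0.13  0.97  0.1 ]
```

View pics/s2.png

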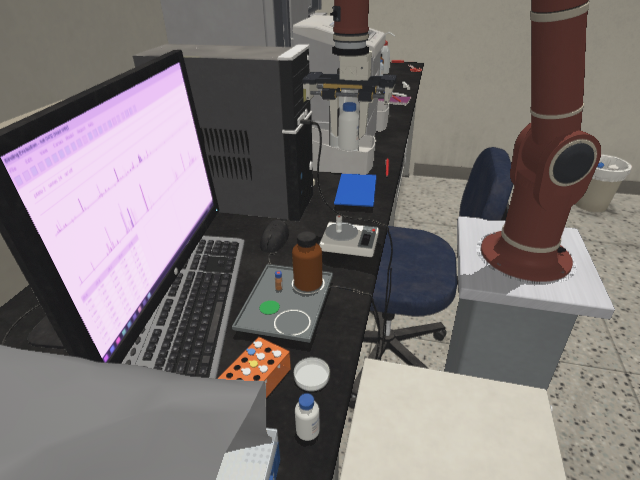

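step_arm:
  deltas:
    - [0.04, [0.006, 0, 0], 0]
    - [0.04, [0.025, 0, 0], 0]
    - [0.04, [0.055, 0, 0], 0]
    - [0.04, [0.09, 0, 0], 0]
    - [0.04, [0.13, 0, 0.002], 0]
    - [0.04, [0.17, 0, 0.006], 0]
    - [0.04, [0.205, 0, 0.01], 0]
    - [0.04, [0.235, 0, 0.014], 0]
    - [0.04, [0.255, 0, 0.016], 0]
    - [0.04, [0.265, 0, 0.016], 0]
    - [0.04, [0.265, 0, 0.016], 0]

```text
t: 6.5
tool_pos: [0.4464, -0.2615, 0.2601]
eef_rot: [[-0.0, -0.001, 1.0], [-1.0, 0.0, -0.0], [-0.0, -1.0, -0.001]]
contact_force: [0.6, 1.2, -0.9]
finger_gap: 0.0461
```

step_arm:
  deltas:
    - [0.04, [0, 0.01, 0], 0]
    - [0.04, [0, 0.03, 0], 0]
    - [0.04, [0, 0.06, 0], 0]
    - [0.04, [0, 0.09, 0], 0]
    - [0.04, [0, 0.12, 0], 0]
    - [0.04, [0, 0.15, 0], 0]
    - [0.04, [0, 0.175, 0], 0]
    - [0.04, [0, 0.19, 0], 0]
    - [0.04, [0, 0.196, 0], 0]
    - [0.04, [0, 0.2, 0], 0]
    - [0.04, [0, 0.2, 0], 0]

```text
t: 7.6
tool_pos: [0.4465, -0.2609, 0.0607]
eef_rot: [[0.001, 0.0, 1.0], [-1.0, 0.0, 0.001], [-0.0, -1.0, 0.0]]
contact_force: [0.3, -0.2, -0.9]
finger_gap: 0.0464
```

```bash
python3 st.py side:s3
```

```text
t 7.6 [ 0.4465 -0.2609  0.0607] gap 0.0464 F [ 0.3 -0.2 -0.9]
[[ 0.001  0.     1.   ]
 [-1.     0.     0.001]
 [-0.    -1.     0.   ]]
[ 0.25  0.66  0.37  1.98 -0.42  0.58  0.9 ]
```

View pics/s3.png

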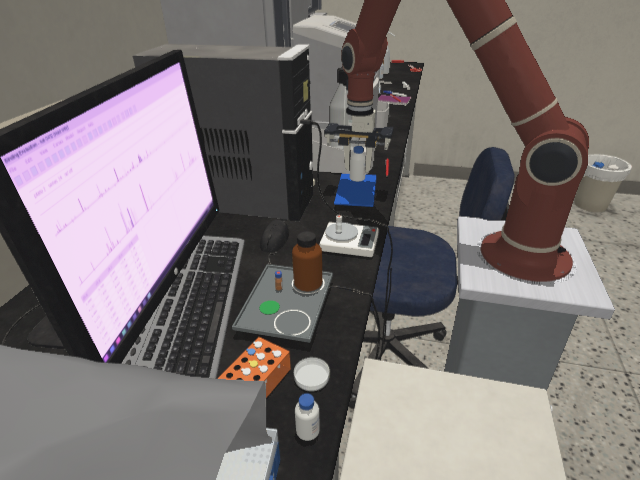

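step_arm:
  deltas:
    - [0.04, [0, 0.004, 0], 0]
    - [0.04, [0, 0.008, 0], 0]
    - [0.04, [0, 0.01, 0], 0]
    - [0.04, [0, 0.0115, 0], 0]
    - [0.04, [0, 0.0125, 0], 0]
    - [0.04, [0, 0.0125, 0], 0]

```text
t: 8.25
tool_pos: [0.4462, -0.2616, 0.0488]
eef_rot: [[-0.0, 0.0, 1.0], [-1.0, 0.0, -0.0], [-0.0, -1.0, 0.0]]
contact_force: [-1.4, 0.4, 4.8]
finger_gap: 0.0462
```

step_arm:
  deltas:
    - [0.055, [0, 0, 0], 0]
    - [0.065, [0, 0, 0], 0]
    - [0.08, [0, 0, 0], 0]
    - [0.093, [0, 0, 0], 0]
    - [0.093, [0, 0, 0], 0]
    - [0.093, [0, -0.01, 0], 0]
    - [0.093, [0, -0.04, 0], 0]
    - [0.093, [0, -0.085, 0], 0]
    - [0.093, [0, -0.135, 0], 0]
    - [0.093, [0, -0.18, 0], 0]
    - [0.093, [0, -0.205, 0], 0]
    - [0.093, [0, -0.211, 0], 0]

```text
t: 9.45
tool_pos: [0.4474, -0.2628, 0.2631]
eef_rot: [[-0.0, 0.007, 1.0], [-1.0, -0.003, -0.0], [0.003, -1.0, 0.007]]
contact_force: [-0.5, 0.3, 0.3]
finger_gap: 0.0929
```

```bash
python3 st.py top:t2
```

```text
t 9.45 [ 0.4474 -0.2628  0.2631] gap 0.0929 F [-0.5  0.3  0.3]
[[-0.     0.007  1.   ]
 [-1.    -0.003 -0.   ]
 [ 0.003 -1.     0.007]]
[ 0.11  0.4   0.54  1.75 -0.23  1.05  0.74]
```

View pics/t2.png

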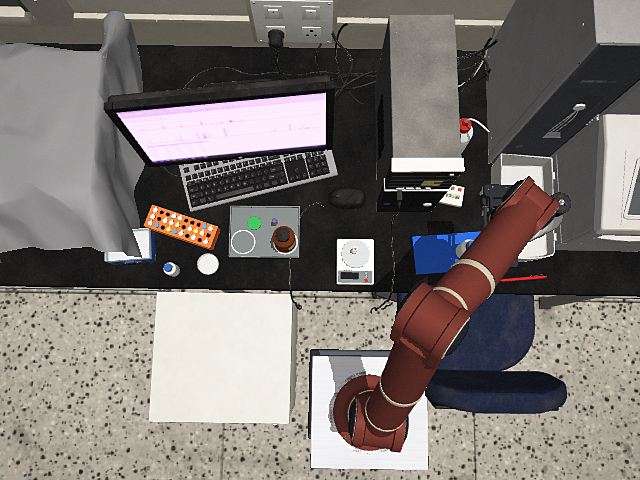

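step_arm:
  deltas:
    - [0.06, [-0.006, 0, -0.003], 0]
    - [0.06, [-0.025, 0, -0.008], 0]
    - [0.06, [-0.055, 0, -0.012], 0]
    - [0.06, [-0.095, 0, -0.016], 0]
    - [0.06, [-0.14, 0, -0.0175], 0]
    - [0.06, [-0.185, 0, -0.0175], 0]
    - [0.06, [-0.23, 0, -0.0175], 0]
    - [0.06, [-0.275, 0, -0.016], 0]
    - [0.06, [-0.32, 0, -0.012], 0]
    - [0.06, [-0.36, 0, -0.006], 0]
    - [0.06, [-0.4, 0, 0.0], 0]
    - [0.06, [-0.43, 0, 0.005], 0]

```text
t: 10.7
tool_pos: [0.4492, 0.1714, 0.2569]
eef_rot: [[0.003, -0.005, 1.0], [-1.0, -0.001, 0.003], [0.001, -1.0, -0.005]]
contact_force: [0.6, -0.1, 0.0]
finger_gap: 0.06
```

```bash
python3 st.py top:t3; python3 - <<'E'
from m import *
c=pickle.load(open('t3.pkl','rb'))
m=mask(c,100,125,(440,225,500,275),100,60); 
a=cv2.resize(c['color'][225:280,400:495],None,fx=6,fy=6,interpolation=cv2.INTER_CUBIC);cv2.imwrite('pics/c3.png',a[:,:,::-1])
E
```

```text
t 10.7 [0.4492 0.1714 0.2569] gap 0.06 F [ 0.6 -0.1  0. ]
[[ 0.003 -0.005  1.   ]
 [-1.    -0.001  0.003]
 [ 0.001 -1.    -0.005]]
[-0.71  0.33  0.4   1.84 -0.15  1.   -0.24]
```

View pics/c3.png

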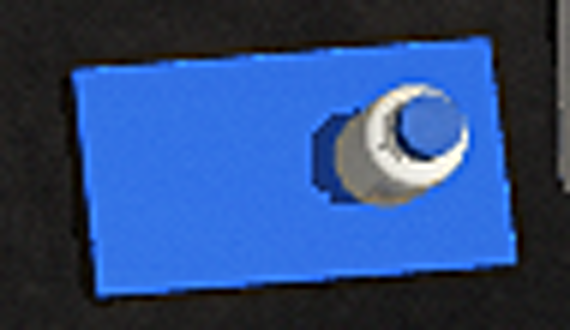

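The white bottle stands on the right part of the stand with its base around crop (375,165). Now the amber bottle.

step_arm:
  deltas:
    - [0.093, [-0.015, 0, 0.002], 0]
    - [0.093, [-0.04, 0, 0.006], 0]
    - [0.093, [-0.06, 0, 0.01], 0]
    - [0.093, [-0.07, 0, 0.011], 0]
    - [0.093, [-0.07, 0, 0.011], 0]
    - [0.093, [-0.07, 0, 0.011], 0]

```text
t: 11.35
tool_pos: [0.4619, 0.2369, 0.2587]
eef_rot: [[-0.002, -0.001, 1.0], [-1.0, -0.002, -0.002], [0.002, -1.0, -0.001]]
contact_force: [-0.6, -0.8, -0.3]
finger_gap: 0.0925
```

```bash
python3 st.py wrist:w2
```

```text
t 11.35 [0.4619 0.2369 0.2587] gap 0.0925 F [-0.6 -0.8 -0.3]
[[-0.002 -0.001  1.   ]
 [-1.    -0.002 -0.002]
 [ 0.002 -1.    -0.001]]
[-0.79  0.39  0.39  1.75 -0.17  1.04 -0.34]
```

View pics/w2.png

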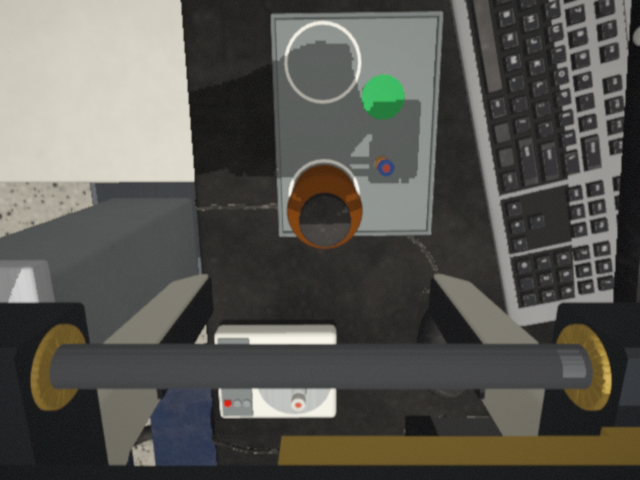

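```bash
python3 - <<'E'
from m import *
c=pickle.load(open('w2.pkl','rb'))
g=c['color'].max(2)
z=np.zeros_like(g);z[180:255,285:365]=((g<80)*255)[180:255,285:365].astype(np.uint8)
# cap: ellipse by hand centre & edges
a=cv2.resize(c['color'][140:260,270:450],None,fx=4.4,fy=4.4,interpolation=cv2.INTER_CUBIC);cv2.imwrite('pics/c4.png',a[:,:,::-1])
w=cen(mask(c,50,80,(350,65,420,130)));print('green',onz(c,*w[0],.0236))
v=cen(mask(c,100,128,(370,155,400,180),60));print('vial',v[0],v[1],onz(c,*v[0],.064))
r=cv2.cvtColor(c['color'],cv2.COLOR_RGB2HSV)
# ring (empty): fit
m=cv2.inRange(r,(0,0,190),(180,60,255));zz=np.zeros_like(m);zz[15:110,280:368]=m[15:110,280:368]
p=cv2.findNonZero(zz);h=cv2.convexHull(p);e=cv2.fitEllipse(h);print(e,'ring',onz(c,*e[0],.022))
# predicted
print('cap pred',proj(c,(.4622,.2427,.14)), [onz(c,325,221,.14)])
E
```

```text
green [0.51753275 0.3337545  0.0236    ]
vial [385.81761006 167.55345912] [378 160  17  17 159] [0.51669205 0.27319103 0.064     ]
((322.59649658203125, 61.046302795410156), (76.61724853515625, 81.27864837646484), 174.9565887451172) ring [0.46260379 0.36448198 0.022     ]
cap pred [[322.64075536 221.95557195]] [array([0.46385313, 0.24338344, 0.14      ])]
```

View pics/c4.png

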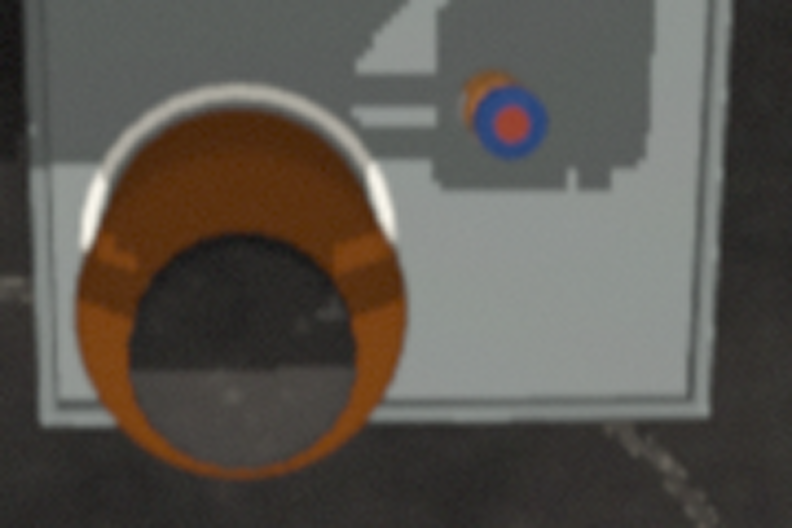

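step_arm:
  deltas:
    - [0.093, [-0.003, 0.01, 0], 0]
    - [0.093, [-0.007, 0.035, 0.001], 0]
    - [0.093, [-0.007, 0.07, 0.001], 0]
    - [0.093, [-0.007, 0.105, 0.001], 0]
    - [0.093, [-0.007, 0.14, 0.001], 0]
    - [0.093, [-0.007, 0.17, 0.001], 0]
    - [0.093, [-0.007, 0.185, 0.001], 0]
    - [0.093, [-0.007, 0.19, 0.001], 0]
    - [0.093, [-0.007, 0.19, 0.001], 0]
    - [0.093, [-0.007, 0.19, 0.001], 0]
  force: 25

```text
t: 12.4
tool_pos: [0.4639, 0.2454, 0.0699]
eef_rot: [[-0.001, 0.002, 1.0], [-1.0, 0.001, -0.001], [-0.001, -1.0, 0.002]]
contact_force: [0.1, 0.5, 0.6]
finger_gap: 0.0926
```

step_arm:
  deltas:
    - [0.055, [0, 0, 0], 0]
    - [0.055, [0, 0, 0], 0]
    - [0.055, [0, 0, 0], 0]
    - [0.055, [0, 0, 0], 0]
    - [0.055, [0, 0, 0], 0]
    - [0.055, [0, 0, 0], 0]
    - [0.055, [0, 0, 0], 0]
  force: 25

```text
t: 13.1
tool_pos: [0.464, 0.2457, 0.0695]
eef_rot: [[-0.0, 0.002, 1.0], [-1.0, 0.001, -0.0], [-0.001, -1.0, 0.002]]
contact_force: [1.2, 0.4, 1.9]
finger_gap: 0.0587
```

step_arm:
  deltas:
    - [0.055, [0, -0.005, 0], 0]
    - [0.055, [0, -0.02, 0], 0]
    - [0.055, [0, -0.045, 0], 0]
    - [0.055, [0, -0.08, 0], 0]
    - [0.055, [0, -0.115, 0], 0]
    - [0.055, [0, -0.15, 0], 0]
    - [0.055, [0, -0.18, 0], 0]
    - [0.055, [0, -0.195, 0], 0]
    - [0.055, [0, -0.2, 0], 0]
    - [0.055, [0, -0.2, 0], 0]

```text
t: 14.1
tool_pos: [0.4626, 0.2453, 0.269]
eef_rot: [[0.0, -0.001, 1.0], [-1.0, -0.0, 0.0], [0.0, -1.0, -0.001]]
contact_force: [-0.4, 0.5, -1.7]
finger_gap: 0.0589
```

step_arm:
  deltas:
    - [0.055, [0.006, 0, -0.001], 0]
    - [0.055, [0.025, 0, -0.005], 0]
    - [0.055, [0.055, 0, -0.011], 0]
    - [0.055, [0.09, 0, -0.018], 0]
    - [0.055, [0.13, 0, -0.025], 0]
    - [0.055, [0.17, 0, -0.03], 0]
    - [0.055, [0.21, 0, -0.034], 0]
    - [0.055, [0.25, 0, -0.034], 0]
    - [0.055, [0.29, 0, -0.034], 0]
    - [0.055, [0.325, 0, -0.034], 0]
    - [0.055, [0.36, 0, -0.032], 0]
    - [0.055, [0.385, 0, -0.03], 0]

```text
t: 15.3
tool_pos: [0.4315, -0.1422, 0.2681]
eef_rot: [[-0.003, -0.003, 1.0], [-1.0, -0.001, -0.003], [0.001, -1.0, -0.003]]
contact_force: [-0.1, -0.1, -0.7]
finger_gap: 0.0589
```

```bash
python3 st.py
```

```text
t 15.3 [ 0.4315 -0.1422  0.2681] gap 0.0589 F [-0.1 -0.1 -0.7]
[[-0.003 -0.003  1.   ]
 [-1.    -0.001 -0.003]
 [ 0.001 -1.    -0.003]]
[-0.16  0.29  0.56  1.89 -0.18  1.01  0.47]
```

step_arm:
  deltas:
    - [0.055, [0.012, 0.0, 0.001], 0]
    - [0.055, [0.025, 0, 0.002], 0]
    - [0.055, [0.031, 0.01, 0.003], 0]
    - [0.055, [0.031, 0.03, 0.003], 0]
    - [0.055, [0.031, 0.06, 0.003], 0]
    - [0.055, [0.031, 0.095, 0.003], 0]
    - [0.055, [0.031, 0.13, 0.003], 0]
    - [0.055, [0.031, 0.16, 0.003], 0]
    - [0.055, [0.031, 0.18, 0.003], 0]
    - [0.055, [0.031, 0.187, 0.003], 0]
    - [0.055, [0.031, 0.188, 0.003], 0]
    - [0.055, [0.031, 0.188, 0.003], 0]

```text
t: 16.5
tool_pos: [0.4366, -0.1704, 0.0815]
eef_rot: [[0.0, 0.001, 1.0], [-1.0, -0.0, 0.0], [0.0, -1.0, 0.001]]
contact_force: [0.9, 0.8, -2.8]
finger_gap: 0.0589
```

```bash
python3 st.py side:s4 wrist:w4
```

```text
t 16.5 [ 0.4366 -0.1704  0.0815] gap 0.0589 F [ 0.9  0.8 -2.8]
[[ 0.     0.001  1.   ]
 [-1.    -0.     0.   ]
 [ 0.    -1.     0.001]]
[ 0.06  0.58  0.4   2.09 -0.42  0.54  0.76]
```

View pics/s4.png

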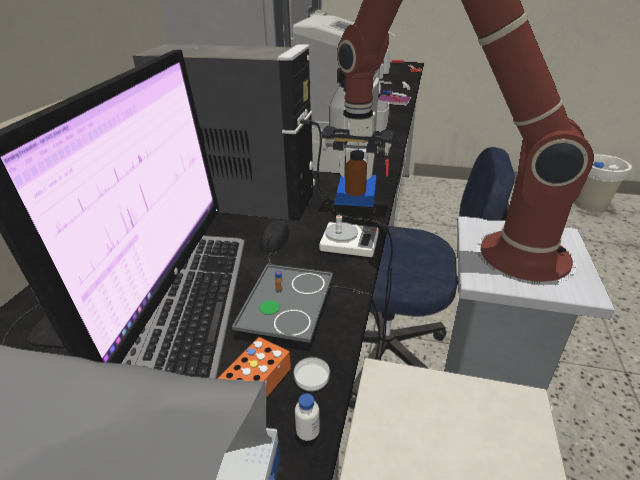

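step_arm:
  deltas:
    - [0.055, [0, 0.004, 0], 0]
    - [0.055, [0, 0.008, 0], 0]
    - [0.055, [0, 0.01, 0], 0]
    - [0.055, [0, 0.0115, 0], 0]
    - [0.055, [0, 0.0125, 0], 0]
    - [0.055, [0, 0.0125, 0], 0]

```text
t: 17.2
tool_pos: [0.4362, -0.1706, 0.0694]
eef_rot: [[-0.0, 0.0, 1.0], [-1.0, 0.001, -0.0], [-0.001, -1.0, 0.0]]
contact_force: [-1.3, 1.1, 6.4]
finger_gap: 0.0588
```

Contact reads +6 N, so I'll release and lift.

step_arm:
  deltas:
    - [0.065, [0, 0, 0], 0]
    - [0.08, [0, 0, 0], 0]
    - [0.093, [0, 0, 0], 0]
    - [0.093, [0, 0, 0], 0]
    - [0.093, [0, 0, 0], 0]
    - [0.093, [0, -0.01, 0], 0]
    - [0.093, [0, -0.035, 0], 0]
    - [0.093, [0, -0.075, 0], 0]
    - [0.093, [0, -0.12, 0], 0]
    - [0.093, [0, -0.16, 0], 0]
    - [0.093, [0, -0.185, 0], 0]
    - [0.06, [0, -0.193, 0], 0]

```text
t: 18.4
tool_pos: [0.4374, -0.1714, 0.2649]
eef_rot: [[-0.0, 0.006, 1.0], [-1.0, -0.002, -0.0], [0.002, -1.0, 0.006]]
contact_force: [0.8, 0.0, -0.3]
finger_gap: 0.0885
```

step_arm:
  deltas:
    - [0.05, [-0.01, 0, -0.003], 0]
    - [0.05, [-0.035, 0, -0.006], 0]
    - [0.05, [-0.07, 0, -0.006], 0]
    - [0.05, [-0.11, 0, -0.006], 0]
    - [0.05, [-0.15, 0, -0.006], 0]
    - [0.05, [-0.185, 0, -0.003], 0]
    - [0.05, [-0.208, 0, 0.001], 0]
    - [0.05, [-0.217, 0, 0.003], 0]
    - [0.05, [-0.217, 0, 0.003], 0]
    - [0.05, [-0.217, 0, 0.003], 0]

```text
t: 19.4
tool_pos: [0.4385, 0.0451, 0.261]
eef_rot: [[-0.002, -0.002, 1.0], [-1.0, -0.001, -0.002], [0.001, -1.0, -0.002]]
contact_force: [0.3, 0.1, 0.3]
finger_gap: 0.0501
```

```bash
python3 st.py side:s5 wrist:w5 top:t5
```

```text
t 19.4 [0.4385 0.0451 0.261 ] gap 0.0501 F [0.3 0.1 0.3]
[[-0.002 -0.002  1.   ]
 [-1.    -0.001 -0.002]
 [ 0.001 -1.    -0.002]]
[-0.54  0.27  0.5   1.94 -0.15  0.98  0.03]
```

View pics/s5.png

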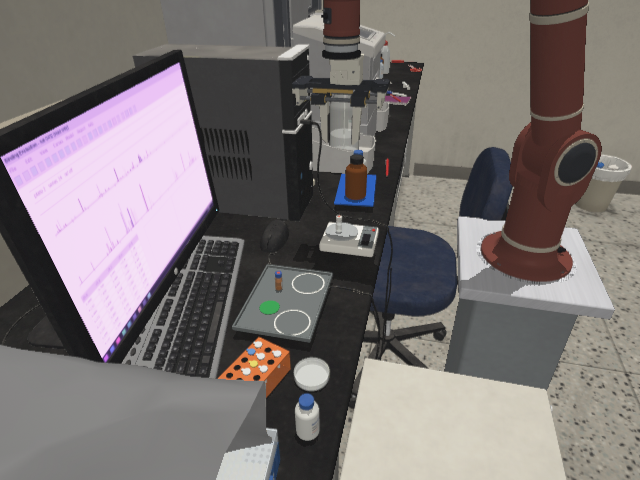

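View pics/w5.png

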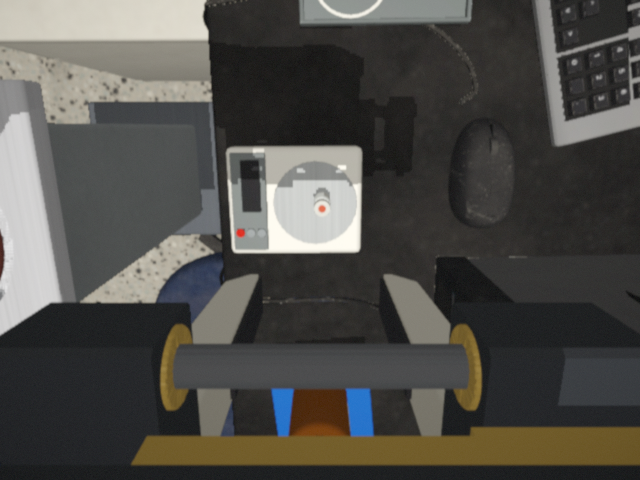

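```bash
python3 - <<'E'
from m import *
c=pickle.load(open('w5.pkl','rb'))
h=cv2.cvtColor(c['color'],cv2.COLOR_RGB2HSV)
d=cen(mask(c,0,10,(305,190,335,225),80,80))
print('dot',d[0],d[1],onz(c,*d[0],.078))
a=cv2.resize(c['color'][140:260,220:370],None,fx=5,fy=5,interpolation=cv2.INTER_CUBIC);cv2.imwrite('pics/c5.png',a[:,:,::-1])
ct=pickle.load(open('t5.pkl','rb'))
P=onz(c,316,203,.036);print('pan guess',P)
# predicted pan outline
for ctr in ((.4324,.0434),(.4345,.0455)):
  th=np.linspace(0,2*np.pi,9)[:-1]
  print(ctr,((proj(c,[(ctr[0]+.04*np.cos(k),ctr[1]+.04*np.sin(k),.036) for k in th])-[220,140])*5).round(0).tolist())
E
```

```text
dot [321.60606061 208.48484848] [319 206   7   6  33] [0.43827721 0.04771886 0.078     ]
pan guess [0.43295422 0.04492315 0.036     ]
(0.4324, 0.0434) [[687.0, 322.0], [627.0, 173.0], [476.0, 111.0], [325.0, 174.0], [267.0, 324.0], [332.0, 467.0], [478.0, 525.0], [624.0, 466.0]]
(0.4345, 0.0455) [[698.0, 311.0], [639.0, 162.0], [487.0, 99.0], [336.0, 163.0], [278.0, 313.0], [343.0, 457.0], [489.0, 514.0], [635.0, 456.0]]
```

View pics/c5.png

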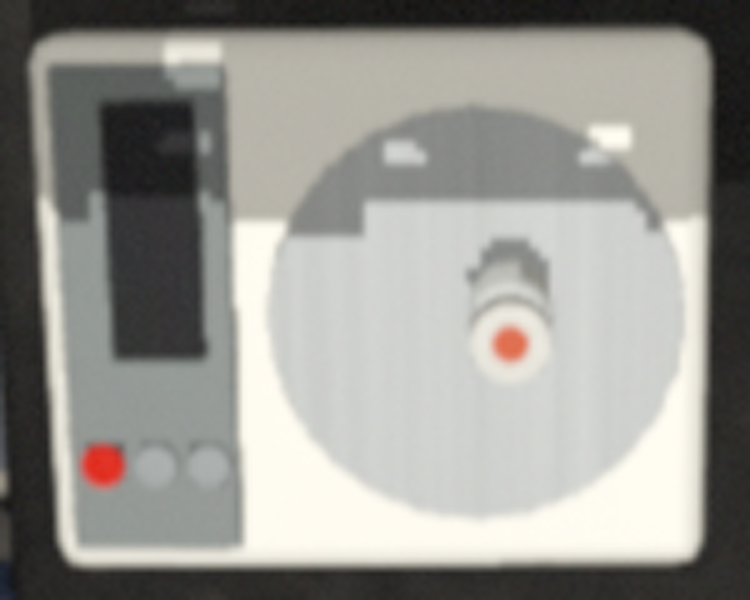

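step_arm:
  deltas:
    - [0.05, [-0.001, 0.01, 0], 0]
    - [0.05, [-0.002, 0.035, 0], 0]
    - [0.05, [-0.0025, 0.07, 0], 0]
    - [0.05, [-0.0025, 0.105, 0], 0]
    - [0.05, [-0.0025, 0.14, 0], 0]
    - [0.05, [-0.0025, 0.17, 0], 0]
    - [0.05, [-0.0025, 0.19, 0], 0]
    - [0.05, [-0.0025, 0.203, 0], 0]
    - [0.05, [-0.0025, 0.211, 0], 0]
    - [0.05, [-0.0025, 0.2155, 0], 0]
    - [0.05, [-0.0025, 0.2155, 0], 0]
    - [0.05, [-0.0025, 0.2155, 0], 0]
  force: 8

```text
t: 20.75
tool_pos: [0.4396, 0.0489, 0.0466]
eef_rot: [[-0.0, 0.001, 1.0], [-1.0, 0.0, -0.0], [-0.0, -1.0, 0.001]]
contact_force: [0.6, -0.1, 0.6]
finger_gap: 0.0498
```

```bash
python3 st.py side:s6; python3 - <<'E'
from m import *
c=pickle.load(open('s6.pkl','rb'))
a=cv2.resize(c['color'][170:270,290:410],None,fx=5,fy=5,interpolation=cv2.INTER_CUBIC);cv2.imwrite('pics/c6.png',a[:,:,::-1])
E
```

```text
t 20.75 [0.4396 0.0489 0.0466] gap 0.0498 F [ 0.6 -0.1  0.6]
[[-0.     0.001  1.   ]
 [-1.     0.    -0.   ]
 [-0.    -1.     0.001]]
[-0.35  0.61  0.28  2.19 -0.42  0.4   0.27]
```

View pics/c6.png

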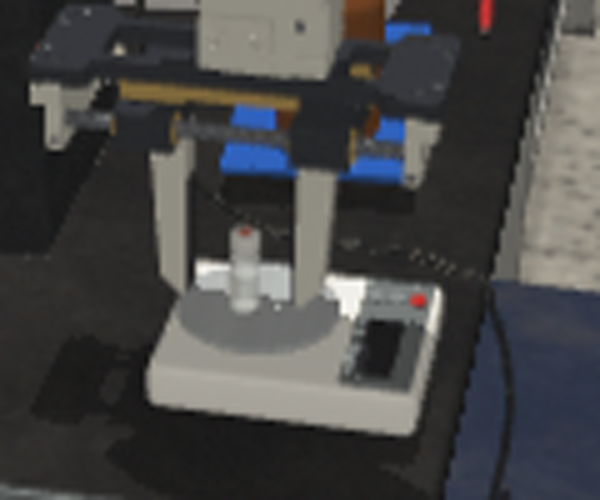

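step_arm:
  deltas:
    - [0.03, [0, 0, 0], 0]
    - [0.02, [0, 0, 0], 0]
    - [0.01, [0, 0, 0], 0]
    - [0.01, [0, 0, 0], 0]
    - [0.01, [0, 0, 0], 0]
    - [0.01, [0, 0, 0], 0]
    - [0.01, [0, 0, 0], 0]
    - [0.01, [0, 0, 0], 0]
  force: 8

```text
t: 21.6
tool_pos: [0.4393, 0.049, 0.0462]
eef_rot: [[-0.0, 0.0, 1.0], [-1.0, 0.0, -0.0], [-0.0, -1.0, 0.0]]
contact_force: [0.2, -1.1, 0.9]
finger_gap: 0.0143
```

step_arm:
  deltas:
    - [0.01, [0, -0.004, 0], 0]
    - [0.01, [0, -0.015, 0], 0]
    - [0.01, [0, -0.035, 0], 0]
    - [0.01, [0, -0.06, 0], 0]
    - [0.01, [0, -0.08, 0], 0]
    - [0.01, [0, -0.095, 0], 0]
    - [0.01, [0, -0.1, 0], 0]
    - [0.01, [0, -0.1, 0], 0]

```text
t: 22.4
tool_pos: [0.4394, 0.0491, 0.1466]
eef_rot: [[0.0, 0.001, 1.0], [-1.0, 0.0, 0.0], [-0.0, -1.0, 0.001]]
contact_force: [-0.7, -1.1, 0.6]
finger_gap: 0.0146
```

```bash
python3 st.py side:s7; python3 - <<'E'
from m import *
c=pickle.load(open('s7.pkl','rb'))
a=cv2.resize(c['color'][130:270,290:410],None,fx=4,fy=4,interpolation=cv2.INTER_CUBIC);cv2.imwrite('pics/c7.png',a[:,:,::-1])
E
```

```text
t 22.4 [0.4394 0.0491 0.1466] gap 0.0146 F [-0.7 -1.1  0.6]
[[ 0.     0.001  1.   ]
 [-1.     0.     0.   ]
 [-0.    -1.     0.001]]
[-0.48  0.43  0.44  2.1  -0.29  0.67  0.16]
```

View pics/c7.png

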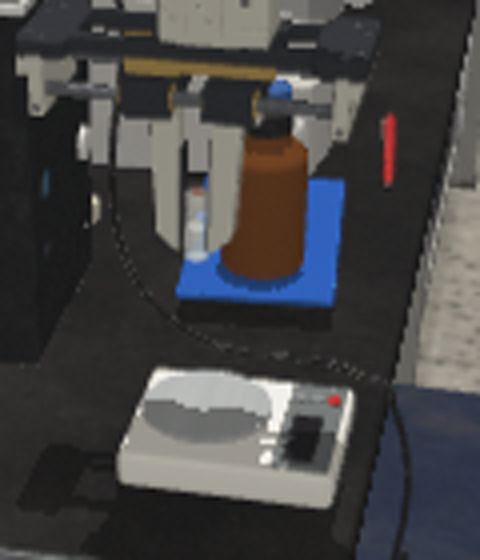

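step_arm:
  deltas:
    - [0.01, [-0.006, -0.005, 0.001], 0]
    - [0.01, [-0.025, -0.015, 0.005], 0]
    - [0.01, [-0.055, -0.025, 0.013], 0]
    - [0.01, [-0.09, -0.03, 0.023], 0]
    - [0.01, [-0.13, -0.03, 0.035], 0]
    - [0.01, [-0.17, -0.03, 0.047], 0]
    - [0.01, [-0.21, -0.03, 0.058], 0]
    - [0.01, [-0.245, -0.03, 0.067], 0]
    - [0.01, [-0.27, -0.03, 0.074], 0]
    - [0.01, [-0.283, -0.03, 0.078], 0]
    - [0.01, [-0.2855, -0.03, 0.078], 0]
    - [0.01, [-0.2855, -0.03, 0.078], 0]

```text
t: 23.65
tool_pos: [0.5166, 0.3343, 0.1752]
eef_rot: [[0.001, -0.002, 1.0], [-1.0, -0.002, 0.001], [0.002, -1.0, -0.002]]
contact_force: [0.6, -0.3, 0.0]
finger_gap: 0.0145
```

```bash
python3 st.py side:s8 wrist:w8
```

```text
t 23.65 [0.5166 0.3343 0.1752] gap 0.0145 F [ 0.6 -0.3  0. ]
[[ 0.001 -0.002  1.   ]
 [-1.    -0.002  0.001]
 [ 0.002 -1.    -0.002]]
[-0.87  0.64  0.44  1.59 -0.31  0.98 -0.33]
```

View pics/w8.png

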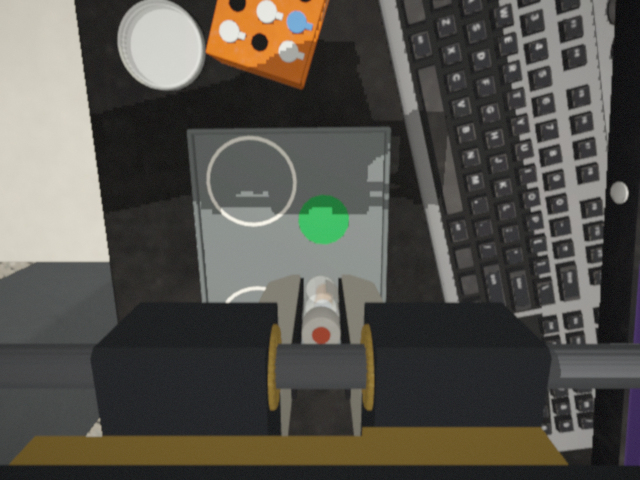

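View pics/s8.png

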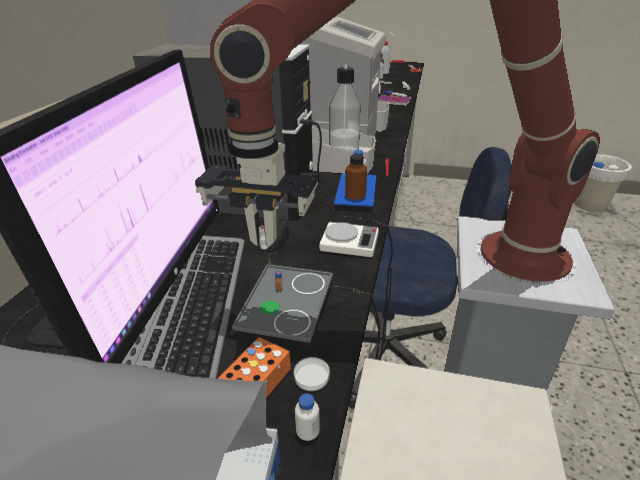

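```bash
python3 - <<'E'
from m import *
print(tri((332,148),(217,212)),tri((332,82),(184,55)))
c=pickle.load(open('w8.pkl','rb'))
g=cen(mask(c,50,80,(290,180,360,250)));print('green',onz(c,*g[0],.0236))
print(proj(c,(.5166,.3328,.207)),'vial cap centre pred; dot', cen(mask(c,0,10,(305,320,335,345),80,80))[0])
d=cen(mask(c,0,10,(305,320,335,345),80,80))[0];print(onz(c,*d,.207))
E
```

```text
(array([0.72003876, 0.11359297, 0.09135574]), np.float64(0.0013871432157118997)) (array([0.74464705, 0.11711671, 0.4437539 ]), np.float64(0.02103022009693406))
green [0.51763215 0.33393915 0.0236    ]
[[322.4923161  333.04321113]] vial cap centre pred; dot [320.62 335.1 ]
[0.51593211 0.33199247 0.207     ]
```

step_arm:
  deltas:
    - [0.01, [-0.001, 0.01, 0.001], 0]
    - [0.01, [-0.001, 0.03, 0.0013], 0]
    - [0.01, [-0.001, 0.06, 0.0013], 0]
    - [0.01, [-0.001, 0.09, 0.0013], 0]
    - [0.01, [-0.001, 0.11, 0.0013], 0]
    - [0.01, [-0.001, 0.122, 0.0013], 0]
    - [0.01, [-0.001, 0.128, 0.0013], 0]
    - [0.01, [-0.001, 0.131, 0.0013], 0]
    - [0.01, [-0.001, 0.131, 0.0013], 0]
    - [0.01, [-0.001, 0.131, 0.0013], 0]

```text
t: 24.75
tool_pos: [0.5192, 0.3357, 0.0461]
eef_rot: [[-0.0, 0.002, 1.0], [-1.0, 0.001, -0.0], [-0.001, -1.0, 0.002]]
contact_force: [-0.1, -0.3, 0.1]
finger_gap: 0.0145
```

```bash
python3 st.py side:s9; python3 - <<'E'
from m import *
c=pickle.load(open('s9.pkl','rb'))
a=cv2.resize(c['color'][190:350,210:350],None,fx=3.7,fy=3.7,interpolation=cv2.INTER_CUBIC);cv2.imwrite('pics/c9.png',a[:,:,::-1])
E
```

```text
t 24.75 [0.5192 0.3357 0.0461] gap 0.0145 F [-0.1 -0.3  0.1]
[[-0.     0.002  1.   ]
 [-1.     0.001 -0.   ]
 [-0.001 -1.     0.002]]
[-0.82  0.79  0.36  1.7  -0.39  0.72 -0.26]
```

View pics/c9.png

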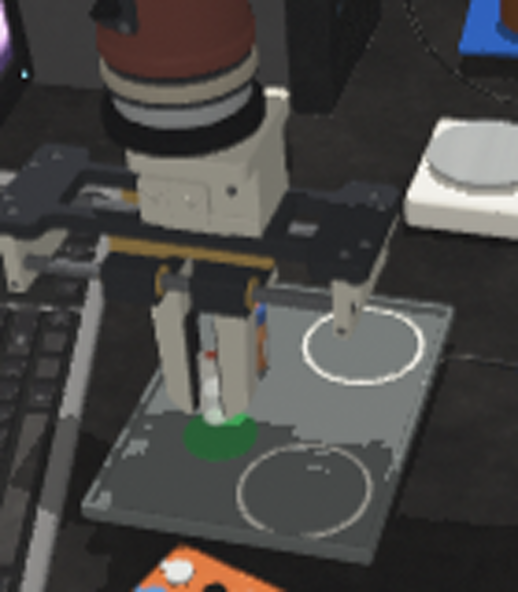

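step_arm:
  deltas:
    - [0.01, [0, 0.004, -0.001], 0]
    - [0.01, [0, 0.008, -0.001], 0]
    - [0.01, [0, 0.01, -0.001], 0]
    - [0.01, [0, 0.0115, -0.001], 0]
    - [0.01, [0, 0.0125, -0.001], 0]
    - [0.01, [0, 0.0125, -0.001], 0]

```text
t: 25.4
tool_pos: [0.5173, 0.3355, 0.0338]
eef_rot: [[-0.0, -0.001, 1.0], [-1.0, 0.0, -0.0], [-0.0, -1.0, -0.001]]
contact_force: [-1.7, -0.6, 6.1]
finger_gap: 0.0146
```

step_arm:
  deltas:
    - [0.02, [0, 0, 0], 0]
    - [0.03, [0, 0, 0], 0]
    - [0.04, [0, 0, 0], 0]
    - [0.04, [0, 0, 0], 0]
    - [0.04, [0, 0, 0], 0]
    - [0.04, [0, -0.01, 0], 0]
    - [0.04, [0, -0.035, 0], 0]
    - [0.04, [0, -0.07, 0], 0]
    - [0.05, [0, -0.1, 0], 0]
    - [0.05, [0, -0.12, 0], 0]
    - [0.05, [0, -0.125, 0], 0]
    - [0.05, [0, -0.125, 0], 0]

```text
t: 26.6
tool_pos: [0.5178, 0.3357, 0.1585]
eef_rot: [[0.0, 0.001, 1.0], [-1.0, 0.001, 0.0], [-0.001, -1.0, 0.001]]
contact_force: [-0.1, -0.3, -1.1]
finger_gap: 0.0499
```

step_arm:
  deltas:
    - [0.05, [0.006, 0, 0], 0]
    - [0.05, [0.02, 0, 0], 0]
    - [0.05, [0.04, 0, 0], 0]
    - [0.05, [0.055, 0, 0], 0]
    - [0.05, [0.061, 0, 0], 0]
    - [0.05, [0.061, 0, 0], 0]

```text
t: 27.2
tool_pos: [0.5179, 0.2724, 0.1578]
eef_rot: [[-0.003, 0.0, 1.0], [-1.0, -0.0, -0.003], [0.0, -1.0, 0.0]]
contact_force: [-0.2, 0.7, 0.3]
finger_gap: 0.0497
```

```bash
python3 st.py side:s10 wrist:w10; python3 - <<'E'
from m import *
c=pickle.load(open('s10.pkl','rb'))
a=cv2.resize(c['color'][230:350,220:350],None,fx=4.5,fy=4.5,interpolation=cv2.INTER_CUBIC);cv2.imwrite('pics/c10.png',a[:,:,::-1])
E
```

```text
t 27.2 [0.5179 0.2724 0.1578] gap 0.0497 F [-0.2  0.7  0.3]
[[-0.003  0.     1.   ]
 [-1.    -0.    -0.003]
 [ 0.    -1.     0.   ]]
[-0.79  0.61  0.43  1.7  -0.31  0.9  -0.23]
```

View pics/c10.png

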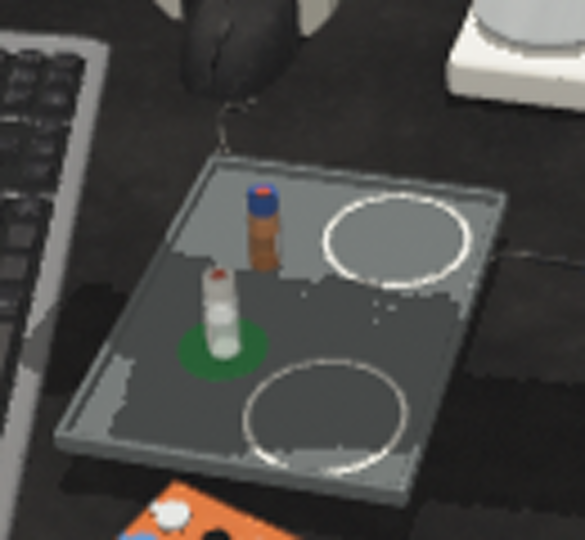

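View pics/w10.png

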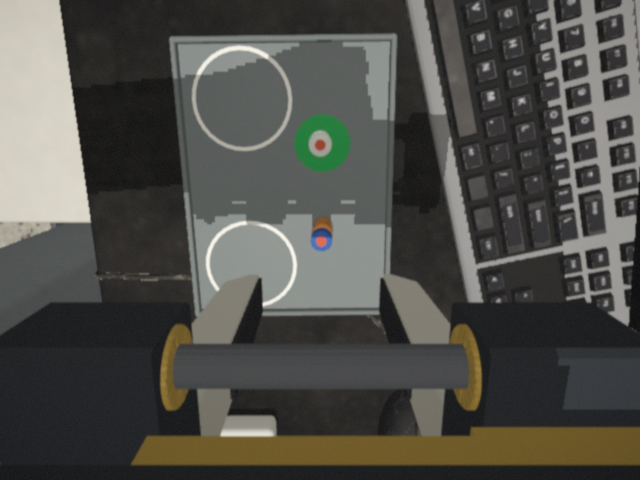

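```bash
python3 - <<'E'
from m import *
c=pickle.load(open('w10.pkl','rb'))
a=cen(mask(c,50,85,(280,100,360,185),90,40))
l=a[2];cn=max(cv2.findContours(l,0,1)[0],key=len);e=cv2.fitEllipse(cv2.convexHull(cn))
print('green',onz(c,*e[0],.0236),e)
d=cen(mask(c,0,10,(308,133,332,158),80,70))[0];print('white vial dot',d,onz(c,*d,.0656))
d=cen(mask(c,0,10,(310,230,333,252),80,70))[0];print('blue vial dot',d,onz(c,*d,.064))
s=pickle.load(open('s10.pkl','rb'))
print('white base pred on disc',(proj(s,(.5177,.3335,.0236))-[220,230])*4.5, (proj(s,(.5177,.3335,.0656))-[220,230])*4.5)
E
```

```text
green [0.51765665 0.33385108 0.0236    ] ((321.80743408203125, 142.5692138671875), (56.08860397338867, 57.270286560058594), 179.64340209960938)
white vial dot [319.6741573  144.52808989] [0.51626718 0.33414457 0.0656    ]
blue vial dot [320.80327869 240.90163934] [0.5168578  0.27306784 0.064     ]
white base pred on disc [[220.14259562 346.8044334 ]] [[212.52673685 272.06816766]]
```

step_arm:
  deltas:
    - [0.05, [0, 0.01, 0], 0]
    - [0.05, [-0.0005, 0.03, -0.001], 0]
    - [0.05, [-0.0005, 0.06, -0.001], 0]
    - [0.05, [-0.0005, 0.09, -0.001], 0]
    - [0.05, [-0.0005, 0.11, -0.001], 0]
    - [0.05, [-0.0005, 0.12, -0.001], 0]
    - [0.05, [-0.0005, 0.125, -0.001], 0]
    - [0.05, [-0.0005, 0.126, -0.001], 0]
    - [0.05, [-0.0005, 0.126, -0.001], 0]
    - [0.05, [-0.0005, 0.126, -0.001], 0]
  force: 8

```text
t: 28.3
tool_pos: [0.5172, 0.2753, 0.0326]
eef_rot: [[0.0, 0.002, 1.0], [-1.0, 0.001, 0.0], [-0.001, -1.0, 0.002]]
contact_force: [-0.2, 0.3, -0.1]
finger_gap: 0.0499
```

step_arm:
  deltas:
    - [0.03, [0, 0, 0], 0]
    - [0.02, [0, 0, 0], 0]
    - [0.01, [0, 0, 0], 0]
    - [0.01, [0, 0, 0], 0]
    - [0.01, [0, 0, 0], 0]
    - [0.01, [0, 0, 0], 0]
    - [0.01, [0, 0, 0], 0]
    - [0.01, [0, 0, 0], 0]
  force: 8

```text
t: 29.1
tool_pos: [0.5166, 0.275, 0.0317]
eef_rot: [[-0.0, 0.0, 1.0], [-1.0, -0.0, -0.0], [0.0, -1.0, 0.0]]
contact_force: [0.2, 0.8, 0.5]
finger_gap: 0.0145
```

step_arm:
  deltas:
    - [0.01, [0, -0.004, 0], 0]
    - [0.01, [0, -0.015, 0], 0]
    - [0.01, [0, -0.04, 0], 0]
    - [0.01, [0, -0.07, 0], 0]
    - [0.01, [0, -0.1, 0], 0]
    - [0.01, [0, -0.125, 0], 0]
    - [0.01, [0, -0.14, 0], 0]
    - [0.01, [0, -0.145, 0], 0]
    - [0.01, [0, -0.145, 0], 0]

```text
t: 30.0
tool_pos: [0.5168, 0.2751, 0.1776]
eef_rot: [[0.0, 0.001, 1.0], [-1.0, 0.001, 0.0], [-0.001, -1.0, 0.001]]
contact_force: [0.7, 0.3, -0.9]
finger_gap: 0.0144
```

```bash
python3 st.py wrist:w11;  python3 - <<'E'
from m import *
c=pickle.load(open('w11.pkl','rb'))
cv2.imwrite('pics/c11.png',cv2.resize(c['color'][230:400,240:400],None,fx=3.5,fy=3.5)[:,:,::-1])
E
```

```text
t 30.0 [0.5168 0.2751 0.1776] gap 0.0144 F [ 0.7  0.3 -0.9]
[[ 0.     0.001  1.   ]
 [-1.     0.001  0.   ]
 [-0.001 -1.     0.001]]
[-0.8   0.59  0.45  1.68 -0.3   0.94 -0.24]
```

View pics/c11.png

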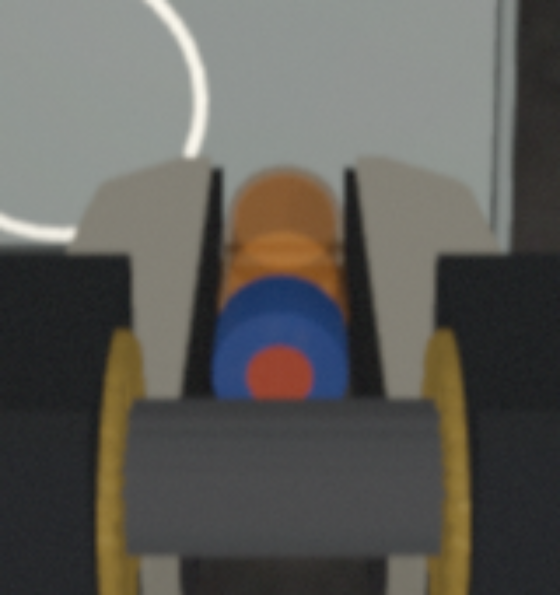

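step_arm:
  deltas:
    - [0.01, [0.005, 0, -0.002], 0]
    - [0.01, [0.02, 0, -0.007], 0]
    - [0.01, [0.045, 0, -0.017], 0]
    - [0.01, [0.08, 0, -0.03], 0]
    - [0.01, [0.115, 0, -0.043], 0]
    - [0.01, [0.15, 0, -0.056], 0]
    - [0.01, [0.185, 0, -0.069], 0]
    - [0.01, [0.21, 0, -0.078], 0]
    - [0.01, [0.225, 0, -0.083], 0]
    - [0.01, [0.2295, 0, -0.0845], 0]
    - [0.01, [0.2295, 0, -0.0845], 0]
    - [0.01, [0.2295, 0, -0.0845], 0]

```text
t: 31.25
tool_pos: [0.4322, 0.0464, 0.1764]
eef_rot: [[0.001, -0.0, 1.0], [-1.0, 0.0, 0.001], [-0.0, -1.0, -0.0]]
contact_force: [-0.4, 0.0, -1.3]
finger_gap: 0.0147
```

```bash
python3 st.py wrist:w12;  python3 - <<'E'
from m import *
c=pickle.load(open('w12.pkl','rb'))
cv2.imwrite('pics/c12.png',cv2.resize(c['color'][100:400,180:420],None,fx=2,fy=2)[:,:,::-1])
for ctr in ((.4323,.044),):
  th=np.linspace(0,2*np.pi,9)[:-1]
  print(ctr,((proj(c,[(ctr[0]+.04*np.cos(k),ctr[1]+.04*np.sin(k),.036) for k in th])-[180,100])*2).round(0).tolist())
d=cen(mask(c,0,10,(305,315,335,350),80,70))[0];s=manip.get_state();print(d,onz(c,*d,s['tool_pos'][2]+.0323))
E
```

```text
t 31.25 [0.4322 0.0464 0.1764] gap 0.0147 F [-0.4  0.  -1.3]
[[ 0.001 -0.     1.   ]
 [-1.     0.     0.001]
 [-0.    -1.    -0.   ]]
[-0.51  0.38  0.48  2.08 -0.25  0.74  0.13]
(0.4323, 0.044) [[390.0, 253.0], [361.0, 179.0], [284.0, 147.0], [208.0, 178.0], [179.0, 253.0], [211.0, 324.0], [284.0, 353.0], [357.0, 324.0]]
[319.41255605 337.23766816] [0.43089036 0.04458308 0.20868461]
```

View pics/c12.png

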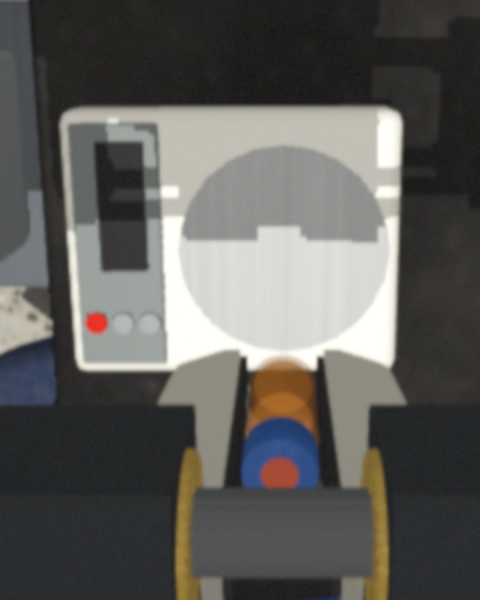

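step_arm:
  deltas:
    - [0.01, [0, 0.01, 0.0005], 0]
    - [0.01, [0, 0.03, 0.0005], 0]
    - [0.01, [0, 0.055, 0.0005], 0]
    - [0.01, [0, 0.08, 0.0005], 0]
    - [0.01, [0, 0.1, 0.0005], 0]
    - [0.01, [0, 0.112, 0.0005], 0]
    - [0.01, [0, 0.117, 0.0005], 0]
    - [0.01, [0, 0.119, 0.0005], 0]
    - [0.01, [0, 0.119, 0.0005], 0]
    - [0.01, [0, 0.119, 0.0005], 0]

```text
t: 32.3
tool_pos: [0.433, 0.0456, 0.0581]
eef_rot: [[0.0, 0.001, 1.0], [-1.0, 0.0, 0.0], [-0.0, -1.0, 0.001]]
contact_force: [0.3, -0.4, 0.7]
finger_gap: 0.0143
```

step_arm:
  deltas:
    - [0.01, [0, 0.004, 0], 0]
    - [0.01, [0, 0.008, 0], 0]
    - [0.01, [0, 0.01, 0], 0]
    - [0.01, [0, 0.0115, 0], 0]
    - [0.01, [0, 0.0125, 0], 0]
    - [0.01, [0, 0.0125, 0], 0]

```text
t: 32.9
tool_pos: [0.4326, 0.0454, 0.0454]
eef_rot: [[-0.0, 0.0, 1.0], [-1.0, 0.0, -0.0], [-0.0, -1.0, 0.0]]
contact_force: [-0.0, 0.4, 2.2]
finger_gap: 0.0144
```

step_arm:
  deltas:
    - [0.01, [0, 0.0007, 0], 0]
    - [0.01, [0, 0.0007, 0], 0]
    - [0.02, [0, 0.0005, 0], 0]
    - [0.03, [0, 0.0005, 0], 0]
    - [0.04, [0, 0.0005, 0], 0]
    - [0.04, [0, 0, 0], 0]
    - [0.04, [0, -0.01, 0], 0]
    - [0.04, [0, -0.035, 0], 0]
    - [0.04, [0, -0.075, 0], 0]
    - [0.04, [0, -0.12, 0], 0]
    - [0.04, [0, -0.165, 0], 0]
    - [0.04, [0, -0.2, 0], 0]

```text
t: 34.1
tool_pos: [0.4327, 0.0451, 0.2483]
eef_rot: [[-0.001, 0.003, 1.0], [-1.0, 0.001, -0.001], [-0.001, -1.0, 0.003]]
contact_force: [1.1, 1.0, 0.2]
finger_gap: 0.0398
```

step_arm:
  deltas:
    - [0.04, [0, -0.01, 0], 0]
    - [0.04, [0, -0.01, 0], 0]

```text
t: 34.3
tool_pos: [0.4331, 0.0456, 0.2566]
eef_rot: [[0.0, 0.003, 1.0], [-1.0, 0.001, 0.0], [-0.001, -1.0, 0.003]]
contact_force: [-0.4, 0.4, -1.5]
finger_gap: 0.04
```

```bash
python3 st.py wrist:w13 side:s13;  python3 - <<'E'
from m import *
c=pickle.load(open('w13.pkl','rb'));s=pickle.load(open('s13.pkl','rb'))
a=cv2.resize(c['color'][130:260,220:380],None,fx=2.4,fy=2.4);b=cv2.resize(s['color'][140:270,300:400],(300,390))
b=cv2.resize(b,(int(300*312/390),312))
cv2.imwrite('pics/c13.png',np.hstack([a,b])[:,:,::-1])
d=cen(mask(c,0,10,(300,180,340,225),80,70))[0];print(d,onz(c,*d,.078))
E
```

```text
t 34.3 [0.4331 0.0456 0.2566] gap 0.04 F [-0.4  0.4 -1.5]
[[ 0.     0.003  1.   ]
 [-1.     0.001  0.   ]
 [-0.001 -1.     0.003]]
[-0.59  0.26  0.55  1.96 -0.17  0.96  0.05]
[317.4137931  215.72413793] [0.42995233 0.04363521 0.078     ]
```

View pics/c13.png

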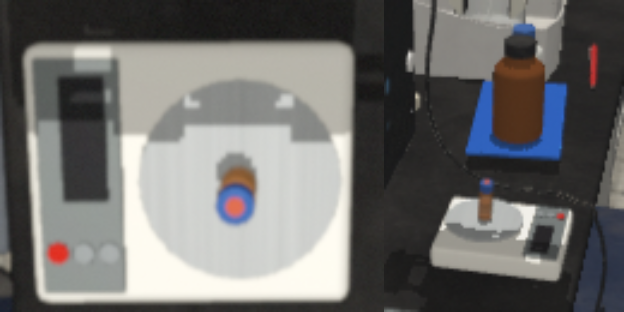

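The blue vial stands about 1.5 mm from the pan centre. Now I'll fetch the amber bottle back.

step_arm:
  deltas:
    - [0.04, [0.006, -0.004, -0.002], 0]
    - [0.04, [0.025, -0.007, -0.003], 0]
    - [0.04, [0.055, -0.007, -0.003], 0]
    - [0.04, [0.09, -0.007, -0.003], 0]
    - [0.04, [0.13, -0.007, -0.003], 0]
    - [0.06, [0.165, -0.007, -0.002], 0]
    - [0.093, [0.195, -0.007, 0.002], 0]
    - [0.093, [0.212, -0.007, 0.003], 0]
    - [0.093, [0.216, -0.007, 0.003], 0]
    - [0.093, [0.216, -0.007, 0.003], 0]
    - [0.093, [0.216, -0.007, 0.003], 0]
    - [0.093, [0.216, -0.007, 0.003], 0]

```text
t: 35.6
tool_pos: [0.4355, -0.1691, 0.2618]
eef_rot: [[0.002, -0.001, 1.0], [-1.0, 0.001, 0.002], [-0.001, -1.0, -0.001]]
contact_force: [-0.3, -0.2, 0.3]
finger_gap: 0.0906
```

```bash
python3 st.py wrist:w14;  python3 - <<'E'
from m import *
c=pickle.load(open('w14.pkl','rb'))
cv2.imwrite('pics/c14.png',c['color'][100:480,160:500][:,:,::-1])
print(proj(c,(.4362,-.172,.14))-[160,100])
E
```

```text
t 35.6 [ 0.4355 -0.1691  0.2618] gap 0.0906 F [-0.3 -0.2  0.3]
[[ 0.002 -0.001  1.   ]
 [-1.     0.001  0.002]
 [-0.001 -1.    -0.001]]
[-0.14  0.33  0.62  1.87 -0.22  1.01  0.58]
[[163.07399469 133.28599669]]
```

View pics/c14.png

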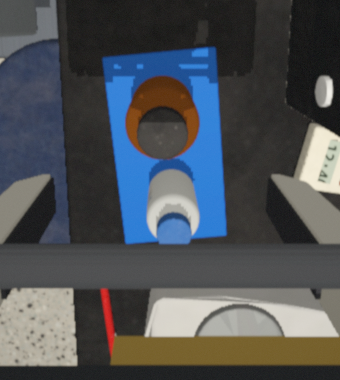

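step_arm:
  deltas:
    - [0.093, [0.0015, 0.01, 0.0007], 0]
    - [0.093, [0.0015, 0.035, 0.0007], 0]
    - [0.093, [0.0015, 0.07, 0.0007], 0]
    - [0.093, [0.0015, 0.105, 0.0007], 0]
    - [0.093, [0.0015, 0.14, 0.0007], 0]
    - [0.093, [0.0015, 0.17, 0.0007], 0]
    - [0.093, [0.0015, 0.185, 0.0007], 0]
    - [0.093, [0.0015, 0.1915, 0.0007], 0]
    - [0.093, [0.0015, 0.1925, 0.0007], 0]
    - [0.093, [0.0015, 0.1925, 0.0007], 0]
    - [0.093, [0.0015, 0.1925, 0.0007], 0]
  force: 25

```text
t: 36.75
tool_pos: [0.4369, -0.1723, 0.0705]
eef_rot: [[0.0, 0.002, 1.0], [-1.0, -0.001, 0.0], [0.001, -1.0, 0.002]]
contact_force: [-0.6, 0.0, 0.0]
finger_gap: 0.0929
```

step_arm:
  deltas:
    - [0.055, [0, 0, 0], 0]
    - [0.055, [0, 0, 0], 0]
    - [0.055, [0, 0, 0], 0]
    - [0.055, [0, 0, 0], 0]
    - [0.055, [0, 0, 0], 0]
    - [0.055, [0, 0, 0], 0]
    - [0.055, [0, 0, 0], 0]
  force: 25

```text
t: 37.45
tool_pos: [0.4364, -0.172, 0.0697]
eef_rot: [[0.0, 0.0, 1.0], [-1.0, -0.0, 0.0], [0.0, -1.0, 0.0]]
contact_force: [1.3, -0.8, 0.9]
finger_gap: 0.0589
```

step_arm:
  deltas:
    - [0.055, [0, -0.005, 0], 0]
    - [0.055, [0, -0.02, 0], 0]
    - [0.055, [0, -0.045, -0.001], 0]
    - [0.055, [0, -0.08, -0.002], 0]
    - [0.055, [0, -0.115, -0.004], 0]
    - [0.055, [0, -0.15, -0.005], 0]
    - [0.055, [0, -0.18, -0.006], 0]
    - [0.055, [0, -0.195, -0.006], 0]
    - [0.055, [0, -0.2, -0.006], 0]
    - [0.055, [0, -0.2, -0.006], 0]

```text
t: 38.45
tool_pos: [0.4299, -0.1719, 0.2697]
eef_rot: [[-0.0, -0.0, 1.0], [-1.0, 0.0, -0.0], [-0.0, -1.0, -0.0]]
contact_force: [0.5, -0.0, -2.3]
finger_gap: 0.0587
```

step_arm:
  deltas:
    - [0.055, [-0.006, 0, 0], 0]
    - [0.055, [-0.025, 0, 0], 0]
    - [0.055, [-0.055, 0, 0], 0]
    - [0.055, [-0.09, 0, 0], 0]
    - [0.055, [-0.13, 0, 0], 0]
    - [0.055, [-0.17, 0, 0], 0]
    - [0.055, [-0.21, 0, 0.002], 0]
    - [0.055, [-0.25, 0, 0.007], 0]
    - [0.055, [-0.29, 0, 0.014], 0]
    - [0.055, [-0.33, 0, 0.021], 0]
    - [0.055, [-0.365, 0, 0.027], 0]
    - [0.055, [-0.39, 0, 0.031], 0]

```text
t: 39.65
tool_pos: [0.4599, 0.2213, 0.2678]
eef_rot: [[0.004, -0.003, 1.0], [-1.0, -0.001, 0.004], [0.001, -1.0, -0.003]]
contact_force: [0.0, -0.2, -2.4]
finger_gap: 0.0585
```

step_arm:
  deltas:
    - [0.055, [-0.015, 0, 0.001], 0]
    - [0.055, [-0.023, 0, 0.002], 0]
    - [0.055, [-0.025, 0, 0.002], 0]
    - [0.055, [-0.025, 0, 0.002], 0]
    - [0.055, [-0.025, 0, 0.002], 0]

```text
t: 40.15
tool_pos: [0.4634, 0.2413, 0.2698]
eef_rot: [[-0.003, -0.0, 1.0], [-1.0, -0.001, -0.003], [0.001, -1.0, -0.0]]
contact_force: [0.3, 0.8, -2.4]
finger_gap: 0.0588
```

```bash
python3 st.py; python3 - <<'E'
from m import *
c=pickle.load(open('w10.pkl','rb'))
h=cv2.cvtColor(c['color'],cv2.COLOR_RGB2HSV)
m=cv2.inRange(h,(0,0,185),(180,60,255))
for x0,y0,x1,y1 in((185,40,298,155),(198,218,302,308)):
    z=np.zeros_like(m);z[y0:y1,x0:x1]=m[y0:y1,x0:x1];z=cen(z)[2]
    h=cv2.convexHull(cv2.findNonZero(z));e=cv2.fitEllipse(h);print(e,onz(c,*e[0],.022))
E
```

```text
t 40.15 [0.4634 0.2413 0.2698] gap 0.0588 F [ 0.3  0.8 -2.4]
[[-0.003 -0.     1.   ]
 [-1.    -0.001 -0.003]
 [ 0.001 -1.    -0.   ]]
[-0.87  0.4   0.5   1.72 -0.21  1.08 -0.3 ]
((234.0629425048828, 70.28048706054688), (49.107086181640625, 74.6830062866211), 77.0247802734375) [0.45806117 0.38189689 0.022     ]
((258.3623046875, 264.2516784667969), (75.78511810302734, 82.34705352783203), 171.0658416748047) [0.46916286 0.24317836 0.022     ]
```

step_arm:
  deltas:
    - [0.055, [-0.002, 0.01, 0], 0]
    - [0.055, [-0.0025, 0.03, 0], 0]
    - [0.055, [-0.0025, 0.06, 0], 0]
    - [0.055, [-0.0025, 0.095, 0], 0]
    - [0.055, [-0.0025, 0.13, 0], 0]
    - [0.055, [-0.0025, 0.16, 0], 0]
    - [0.055, [-0.0025, 0.18, 0], 0]
    - [0.055, [-0.0025, 0.187, 0], 0]
    - [0.055, [-0.0025, 0.188, 0], 0]
    - [0.055, [-0.0025, 0.188, 0], 0]
    - [0.055, [-0.0025, 0.188, 0], 0]

```text
t: 41.25
tool_pos: [0.4642, 0.2458, 0.0828]
eef_rot: [[-0.0, 0.002, 1.0], [-1.0, 0.001, -0.0], [-0.001, -1.0, 0.002]]
contact_force: [0.1, -0.0, -1.3]
finger_gap: 0.0589
```

step_arm:
  deltas:
    - [0.055, [0.001, 0.004, -0.0005], 0]
    - [0.055, [0.001, 0.008, -0.0005], 0]
    - [0.055, [0.001, 0.011, -0.0005], 0]
    - [0.055, [0.001, 0.0125, -0.0005], 0]
    - [0.055, [0.001, 0.0135, -0.0005], 0]
    - [0.055, [0.001, 0.0135, -0.0005], 0]

```text
t: 41.85
tool_pos: [0.4626, 0.2444, 0.0697]
eef_rot: [[-0.0, -0.001, 1.0], [-1.0, 0.001, -0.0], [-0.001, -1.0, -0.001]]
contact_force: [-3.2, -1.4, 11.1]
finger_gap: 0.059
```

Contact is made, so I'll release and lift.

step_arm:
  deltas:
    - [0.065, [0, 0, 0], 0]
    - [0.08, [0, 0, 0], 0]
    - [0.093, [0, 0, 0], 0]
    - [0.093, [0, 0, 0], 0]
    - [0.093, [0, 0, 0], 0]
    - [0.093, [0, -0.01, 0], 0]
    - [0.093, [0, -0.035, 0], 0]
    - [0.093, [0, -0.075, 0], 0]
    - [0.093, [0, -0.12, 0], 0]
    - [0.093, [0, -0.16, 0], 0]
    - [0.06, [0, -0.185, 0], 0]
    - [0.05, [0, -0.193, 0], 0]

```text
t: 43.05
tool_pos: [0.4643, 0.2448, 0.2648]
eef_rot: [[-0.0, 0.006, 1.0], [-1.0, 0.004, -0.0], [-0.004, -1.0, 0.006]]
contact_force: [-0.2, -0.2, -0.6]
finger_gap: 0.0813
```

step_arm:
  deltas:
    - [0.05, [0.006, 0, -0.001], 0]
    - [0.05, [0.025, 0, -0.005], 0]
    - [0.05, [0.055, 0, -0.011], 0]
    - [0.05, [0.095, 0, -0.018], 0]
    - [0.05, [0.14, 0, -0.025], 0]
    - [0.05, [0.185, 0, -0.03], 0]
    - [0.05, [0.23, 0, -0.033], 0]
    - [0.05, [0.275, 0, -0.033], 0]
    - [0.05, [0.32, 0, -0.033], 0]
    - [0.05, [0.365, 0, -0.031], 0]
    - [0.093, [0.41, 0, -0.026], 0]
    - [0.093, [0.445, 0, -0.02], 0]

```text
t: 44.25
tool_pos: [0.4406, -0.2031, 0.2594]
eef_rot: [[-0.003, -0.004, 1.0], [-1.0, 0.0, -0.003], [-0.0, -1.0, -0.004]]
contact_force: [-0.9, 1.4, -0.0]
finger_gap: 0.0613
```

step_arm:
  deltas:
    - [0.093, [0.025, 0, 0.002], 0]
    - [0.093, [0.045, 0, 0.003], 0]
    - [0.093, [0.055, 0, 0.003], 0]
    - [0.093, [0.058, 0, 0.003], 0]
    - [0.093, [0.058, 0, 0.003], 0]
    - [0.093, [0.058, 0, 0.003], 0]

```text
t: 44.85
tool_pos: [0.4458, -0.257, 0.2607]
eef_rot: [[0.002, -0.001, 1.0], [-1.0, 0.001, 0.002], [-0.001, -1.0, -0.001]]
contact_force: [0.0, -0.3, 0.1]
finger_gap: 0.0928
```

```bash
python3 st.py wrist:w15 side:s15;  python3 - <<'E'
from m import *
c=pickle.load(open('w15.pkl','rb'))
print(proj(c,(.4462,-.2616,.12)))
E
```

```text
t 44.85 [ 0.4458 -0.257   0.2607] gap 0.0928 F [ 0.  -0.3  0.1]
[[ 0.002 -0.001  1.   ]
 [-1.     0.001  0.002]
 [-0.001 -1.    -0.001]]
[ 0.04  0.41  0.64  1.76 -0.28  1.06  0.78]
[[322.63082012 229.3081561 ]]
```

View pics/w15.png

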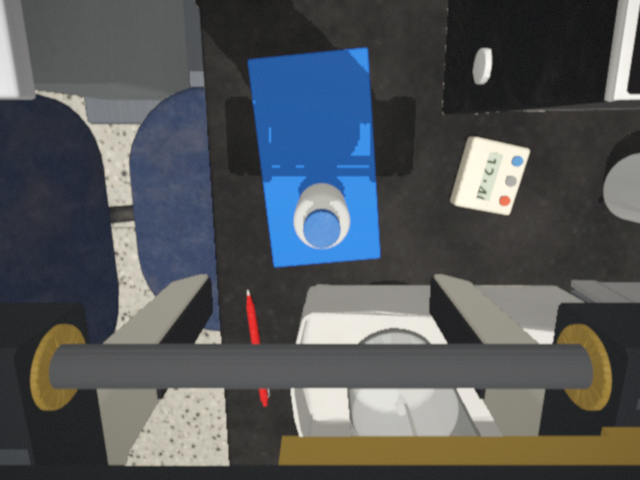

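View pics/s15.png

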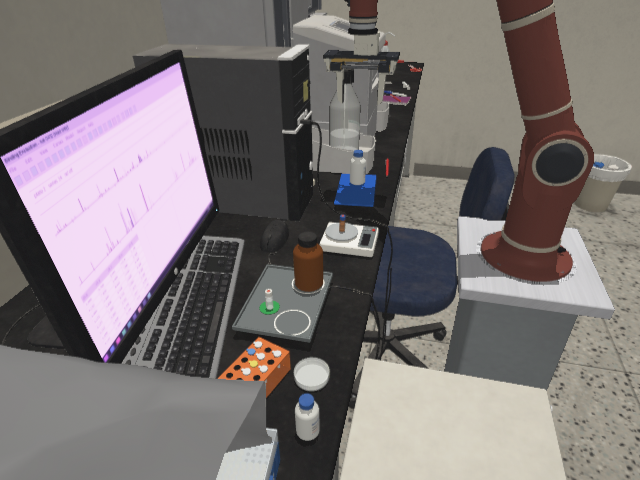

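step_arm:
  deltas:
    - [0.093, [0.003, 0.01, 0], 0]
    - [0.093, [0.0045, 0.035, 0], 0]
    - [0.093, [0.0045, 0.07, 0], 0]
    - [0.093, [0.0045, 0.11, 0], 0]
    - [0.093, [0.0045, 0.15, 0], 0]
    - [0.093, [0.0045, 0.185, 0], 0]
    - [0.093, [0.0045, 0.203, 0], 0]
    - [0.093, [0.0045, 0.21, 0], 0]
    - [0.093, [0.0045, 0.212, 0], 0]
    - [0.093, [0.0045, 0.212, 0], 0]
    - [0.093, [0.0045, 0.212, 0], 0]
  force: 20

```text
t: 46.05
tool_pos: [0.4465, -0.2635, 0.0502]
eef_rot: [[0.0, 0.002, 1.0], [-1.0, -0.001, 0.0], [0.001, -1.0, 0.002]]
contact_force: [0.9, -0.5, -0.3]
finger_gap: 0.093
```

step_arm:
  deltas:
    - [0.04, [0, 0, 0], 0]
    - [0.04, [0, 0, 0], 0]
    - [0.04, [0, 0, 0], 0]
    - [0.04, [0, 0, 0], 0]
    - [0.04, [0, 0, 0], 0]
    - [0.04, [0, 0, 0], 0]
    - [0.04, [0, 0, 0], 0]
    - [0.04, [0, 0, 0], 0]
  force: 20

```text
t: 46.85
tool_pos: [0.4459, -0.2631, 0.0492]
eef_rot: [[0.0, 0.0, 1.0], [-1.0, -0.0, 0.0], [0.0, -1.0, 0.0]]
contact_force: [0.2, -0.1, 0.0]
finger_gap: 0.0463
```

step_arm:
  deltas:
    - [0.04, [0, -0.005, 0], 0]
    - [0.04, [0, -0.02, 0], 0]
    - [0.04, [0, -0.045, 0], 0]
    - [0.04, [0, -0.08, 0], 0]
    - [0.04, [0, -0.115, 0], 0]
    - [0.04, [0, -0.15, 0], 0]
    - [0.04, [0, -0.18, 0], 0]
    - [0.04, [0, -0.205, 0], 0]
    - [0.04, [0, -0.215, 0], 0]
    - [0.04, [0, -0.217, 0], 0]

```text
t: 47.85
tool_pos: [0.4458, -0.2632, 0.2669]
eef_rot: [[-0.0, 0.001, 1.0], [-1.0, -0.0, -0.0], [0.0, -1.0, 0.001]]
contact_force: [-0.5, 0.6, -0.8]
finger_gap: 0.0461
```

step_arm:
  deltas:
    - [0.04, [-0.006, 0, -0.004], 0]
    - [0.04, [-0.025, 0, -0.009], 0]
    - [0.04, [-0.055, 0, -0.014], 0]
    - [0.04, [-0.09, 0, -0.016], 0]
    - [0.04, [-0.13, 0, -0.016], 0]
    - [0.04, [-0.17, 0, -0.016], 0]
    - [0.04, [-0.21, 0, -0.016], 0]
    - [0.04, [-0.25, 0, -0.016], 0]
    - [0.04, [-0.29, 0, -0.015], 0]
    - [0.04, [-0.33, 0, -0.012], 0]
    - [0.04, [-0.37, 0, -0.008], 0]
    - [0.04, [-0.41, 0, -0.003], 0]

```text
t: 49.05
tool_pos: [0.4409, 0.1485, 0.2646]
eef_rot: [[0.0, -0.004, 1.0], [-1.0, -0.001, 0.0], [0.001, -1.0, -0.004]]
contact_force: [-0.0, -0.2, -0.6]
finger_gap: 0.0462
```

step_arm:
  deltas:
    - [0.04, [-0.04, 0, 0.005], 0]
    - [0.04, [-0.08, 0, 0.01], 0]
    - [0.04, [-0.12, 0, 0.014], 0]
    - [0.04, [-0.155, 0, 0.017], 0]
    - [0.04, [-0.185, 0, 0.019], 0]
    - [0.04, [-0.205, 0, 0.02], 0]
    - [0.04, [-0.214, 0, 0.02], 0]
    - [0.04, [-0.215, 0, 0.02], 0]
    - [0.04, [-0.215, 0, 0.02], 0]
    - [0.04, [-0.215, 0, 0.02], 0]

```text
t: 50.05
tool_pos: [0.463, 0.36, 0.2661]
eef_rot: [[-0.003, -0.0, 1.0], [-1.0, -0.001, -0.003], [0.001, -1.0, -0.0]]
contact_force: [-0.9, -0.5, -1.7]
finger_gap: 0.046
```

step_arm:
  deltas:
    - [0.04, [0, 0.01, 0], 0]
    - [0.04, [0, 0.03, 0], 0]
    - [0.04, [0, 0.06, 0], 0]
    - [0.04, [0, 0.095, 0], 0]
    - [0.04, [0, 0.13, 0], 0]
    - [0.04, [0, 0.165, 0], 0]
    - [0.04, [0, 0.19, 0], 0]
    - [0.04, [0, 0.201, 0], 0]
    - [0.04, [0, 0.204, 0], 0]
    - [0.04, [0, 0.204, 0], 0]
    - [0.04, [0, 0.204, 0], 0]

```text
t: 51.15
tool_pos: [0.4639, 0.3624, 0.0636]
eef_rot: [[-0.0, 0.002, 1.0], [-1.0, 0.002, -0.0], [-0.002, -1.0, 0.002]]
contact_force: [0.7, -0.2, -0.9]
finger_gap: 0.0464
```

step_arm:
  deltas:
    - [0.04, [0, 0.005, -0.0005], 0]
    - [0.04, [0, 0.009, -0.0005], 0]
    - [0.04, [0, 0.012, -0.0005], 0]
    - [0.04, [0, 0.0135, -0.0005], 0]
    - [0.04, [0, 0.0145, -0.0005], 0]
    - [0.04, [0, 0.0145, -0.0005], 0]

```text
t: 51.75
tool_pos: [0.462, 0.362, 0.0491]
eef_rot: [[0.0, -0.001, 1.0], [-1.0, 0.001, 0.0], [-0.001, -1.0, -0.001]]
contact_force: [-3.0, -0.9, 9.0]
finger_gap: 0.0465
```

step_arm:
  deltas:
    - [0.055, [0, 0, 0], 0]
    - [0.065, [0, 0, 0], 0]
    - [0.07, [0, 0, 0], 0]
    - [0.07, [0, 0, 0], 0]
    - [0.07, [0, 0, 0], 0]
    - [0.07, [0, -0.01, 0], 0]
    - [0.07, [0, -0.035, 0], 0]
    - [0.07, [0, -0.075, 0], 0]
    - [0.07, [0, -0.12, 0], 0]
    - [0.07, [0, -0.165, 0], 0]
    - [0.07, [0, -0.2, 0], 0]
    - [0.07, [0, -0.215, 0], 0]

```text
t: 52.95
tool_pos: [0.464, 0.3624, 0.2678]
eef_rot: [[-0.001, 0.006, 1.0], [-1.0, 0.005, -0.001], [-0.005, -1.0, 0.006]]
contact_force: [-0.5, 0.5, -0.4]
finger_gap: 0.0698
```

step_arm:
  deltas:
    - [0.07, [-0.01, 0, 0], 0]
    - [0.07, [-0.04, 0, 0], 0]
    - [0.07, [-0.08, 0, 0], 0]
    - [0.07, [-0.12, 0, 0], 0]
    - [0.07, [-0.15, 0, 0], 0]
    - [0.07, [-0.16, 0, 0], 0]
    - [0.07, [-0.16, 0, 0], 0]
    - [0.07, [-0.16, 0, 0], 0]

```text
t: 53.75
tool_pos: [0.4629, 0.5199, 0.2621]
eef_rot: [[-0.002, -0.0, 1.0], [-1.0, -0.003, -0.002], [0.003, -1.0, -0.0]]
contact_force: [-0.1, -0.3, -0.3]
finger_gap: 0.0699
```

```bash
python3 st.py side:s16 top:t16; python3 - <<'E'
from m import *
t=pickle.load(open('t16.pkl','rb'))
cv2.imwrite('pics/c16.png',cv2.resize(t['color'][195:295,220:380],None,fx=5,fy=5,interpolation=cv2.INTER_CUBIC)[:,:,::-1])
E
```

```text
t 53.75 [0.4629 0.5199 0.2621] gap 0.0699 F [-0.1 -0.3 -0.3]
[[-0.002 -0.     1.   ]
 [-1.    -0.003 -0.002]
 [ 0.003 -1.    -0.   ]]
[-1.11  0.7   0.48  1.21 -0.31  1.31 -0.65]
```

View pics/s16.png

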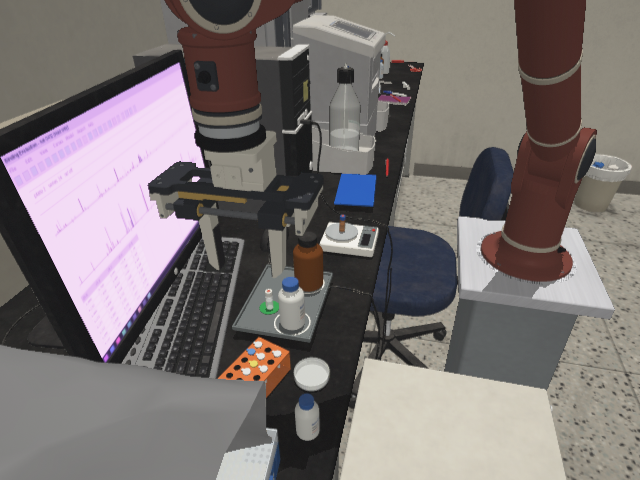

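View pics/c16.png

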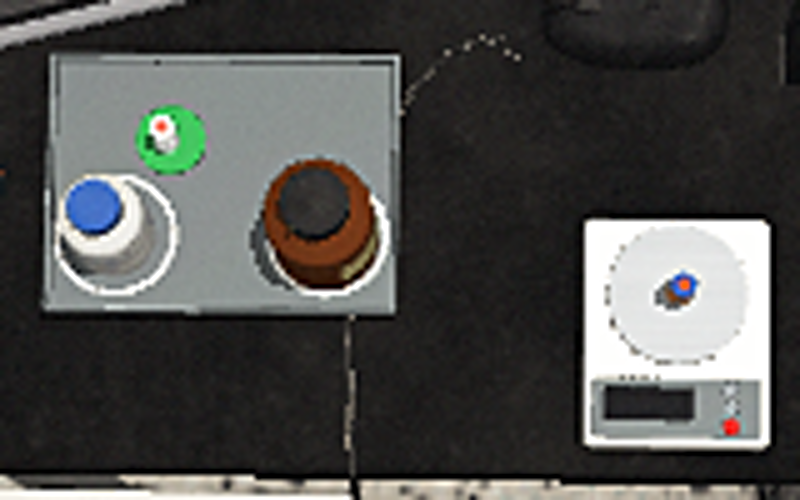

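```bash
python3 - <<'E'
from m import *
a=t;b=pickle.load(open('t16.pkl','rb'));s2=pickle.load(open('s16.pkl','rb'))
def amb(c):
    v=c['color'].max(2);z=np.zeros_like(v);z[226:244,274:295]=((v<75)*255)[226:244,274:295].astype(np.uint8);return cen(z)[0]
for c in (a,b):
    w=cen(mask(c,100,125,(228,222,256,255),120,80))[0];print('white',onz(c,*w,.115),'amber',onz(c,*amb(c),.14))
d=cen(mask(b,0,10,(350,245,362,258),80,70))[0];print('blue vial',onz(b,*d,.078))
d=cen(mask(b,0,10,(248,215,258,225),80,70))[0];print('white vial',onz(b,*d,.0656))
for c in (s,s2): print(cen(mask(c,100,125,(275,265,305,300)))[0])
E
```

```text
white [0.46318401 0.36286791 0.115     ] amber [0.46210178 0.24283013 0.14      ]
white [0.46175267 0.36261409 0.115     ] amber [0.45980838 0.24299401 0.14      ]
blue vial [0.43060575 0.04230427 0.078     ]
white vial [0.51757748 0.33433709 0.0656    ]
[289.29268293 283.76585366]
[289.94736842 283.76555024]
```

Everything is within about 2 mm and the arm is clear, so I'm handing in.

```bash
python3 -c "
from bench import manip
print(manip.hand_in())"
```

```text
the job is handed in; nothing more can be done
None
```

I did the job in the order asked and handed it in at about 54 s, under the 136 s limit. Both bottles went to the blue stand, the white-capped vial to the green disc and the blue-capped vial to the balance pan. Then the amber bottle and the white bottle went back to their ring marks.

My last pictures showed everything upright and the gripper clear of all objects. No check failed, and the highest contact force I read at the end of a move was about 11 N.

| Item | Last measured offset |
|---|---|
| Amber bottle | about 2 mm from where it started (x) |
| White bottle | about 1.5 mm from where it started (x) |
| White-capped vial | about 1 mm from the disc centre (top camera) |
| Blue-capped vial | about 2 mm from the pan centre (top camera) |

- **Camera disagreement:** the wrist and top views differed by 1 to 2 mm on the vial positions, about the stated calibration error.
- **Stand measurement:** the side camera first placed the blue stand about 14 mm off the top view. I went with the top view, and both bottles stood well on the stand.

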